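Dock the bottom resistor tray

TASK

Lift the yellow tray and then the grey tray off the blue resistor tray and set them aside on the bench. Push the blue tray along the bench, without lifting it, squarely into the dock until it is fully home against the tester; then restack the other two inside the taped outline where the stack stood, grey at the bottom and yellow squarely on top of it. Keep the trays level, leave the other things on the bench where they lie, and let go of everything at the end.

Things in the scene. Friction and masses are not known exactly. Their poses are not given: they have to be found in the camera images.
- yellow_tray: Yellow open plastic tray, top of the stack, 0.35 kg, 110 mm (x) by 150 mm (y), 45 mm high, walls and floor 4 mm; origin: centre of underside, z up. A carrying rib, 12 mm thick and as high as the rim, crosses its middle along x (at y = 0): pinch it from above, fingers closing along the tray's y. The floor beside the rib is clear for 22 mm either side of x = 0; fixed black heat sinks, up to 22 mm high, sit in the four corners.
- grey_tray: Grey open plastic tray, middle of the stack, 0.35 kg, shaped like the yellow one: 110 mm (x) by 150 mm (y), 45 mm high, walls and floor 4 mm; origin: centre of underside, z up. Carrying rib 12 mm thick along x at y = 0, as high as the rim; floor clear for 22 mm either side of x = 0, small gold resistors fixed in the corners. Trays rest flat on each other's rims, with no catch, 45 mm apart in height.
- blue_tray: Blue painted metal tray, bottom of the stack, about 0.7 kg, 110 mm (x) by 150 mm (y), 45 mm high, walls and floor 4 mm; origin: centre of underside, z up. No rib; filled with six fixed gold resistors (lower than the rim). It stands flat on the bench and slides on it. Its +y end goes into the dock first; push on its -y end wall.
- mark: Yellow tape outline on the bench (no thickness) where the stack stands and is rebuilt: inside 122 mm (x) by 162 mm (y), origin at its centre, y towards the dock. The bench on the side away from the dock (its -y), from 115 to 330 mm from its centre and within 65 mm either side of its y axis, is free for setting trays aside, also one on the other.
- dock: Fixed dock. Origin on the bench where the blue tray's origin lies when fully home; y is the direction of insertion. Two guide rails 25 mm high, inner faces at x = +-59 mm, from y = -21 mm to the stop; mouth flared to x = +-90 mm at y = -65 mm. The stop at y = +75 mm is the front of the white tester box, 190 mm (x) by 110 by 100 mm high. No floor: the tray slides in on the bench.
- screwdriver: Bystander: screwdriver with yellow handle, lying on the far side of the stack; leave it.
- adapter: Bystander: white power adapter block, 50 x 75 x 32 mm, on the far side of the stack; leave it.
- resistor: Bystander: single gold resistor on a 30 x 60 mm foot, 28 mm high, between stack and robot; leave it.
Mind the look-alikes: they are no part of the job. Several things have the shape of the grey_tray; the one meant has the colours described above. Several things look just like the blue_tray: the one meant starts nearest to the robot's base.

How it is judged:
By the outcome, as a careful person would: the job done as asked, in the order asked, and still so for the second after the job is handed in, with the robot touching nothing.
It also fails if it takes over 72 s, if anything falls off the work surface, if the arm or the gripper's body presses on something with over 40 N, if the wrist force passes 120 N, or if a joint passes its speed limit or range.

ROBOT

A 7-joint arm with a two-finger parallel gripper is mounted at the origin on the work surface. World frame = base frame: x ahead of the robot, y to its left, z up, the work surface at z = 0. Lengths are in m, angles in rad, forces in N, time in s.
With the tool pointing down it reaches from about 0.4 to 0.925 m from the base axis. Payload 4.1 kg.
Tool frame: the origin (TCP) lies midway between the tips of the shut fingers; the grasp point (between the pads) lies 19 mm behind it; z points along the fingers, y is the direction in which the jaws open and shut (so a half turn about z gives the same grasp; the last joint's range is limited). The gripper opens to 85 mm and grips with 20 to 120 N. Pads are 22 mm wide; open, the fingers measure 114 mm over their backs; the gripper's body (76 mm by 85 mm) begins 54 mm behind the grasp point. The pads swing forward as they close: fully open they stand 13 mm farther back than shut.
Start: joints at [1.182, 0.398, 0.045, 1.537, -0.019, 1.207, -0.051], TCP at [0.186, -0.623, 0.231] pointing down, gripper open.
Joint ranges: [-2.82, 2.82], [-0.49, 2.23], [-1.37, 1.46], [0, 2.46], [-1.36, 4.5], [0.23, 2], [-2.94, 2.94]. Speed limits (rad/s): [2.57, 2.57, 3.14, 3.14, 3.14, 3.14, 3.14].

INTERFACE

Orientations are given as a unit quaternion [x, y, z, w].
In Python, from cell import state, grab_frame, camera_info, sign_off gives the robot as it stands. The module is installed in compiled form; this text tells all that it offers.
- The arm moves only by the tool move_arm, never from a script. Its argument "motion" is a list of rows, each an object with "xyz": the shift along the tool's x, y, z in m, a list of three; "roll": the turn about the tool's z in rad; "hand": the opening, from 0 (shut) to 1 (fully open). A call has 1 to 20 rows; each row is the pose to reach, as a shift and turn from the pose commanded when the call began, along the tool's axes at that moment; what a row does not reach only later rows make up. A row lasts 1/10 s, in which the tool goes at most 50 mm and 8.59 degrees, less where a joint would pass 70% of its speed; a pose out of reach is approached as far as the arm can. A call with a gripper value outside its range is refused whole. The fingers move at their own pace and stop on an object; "grip_force" is the grip in N (left out, the last holds). Time passes only in rows, so rows that repeat a pose let the fingers close. It gives the time, the measured TCP pose, the force and the opening at its end, in the units of the state.
- state(): the state, without advancing time (a new reading comes with each control period).
- grab_frame(name): name is "scene" or "top" or "wrist"; returns the picture (420x560x3 uint8, blue, green, red); there is no depth.
- camera_info(name): a dict with "vfov" (degrees; the focal length in pixels is half the picture's height over the tangent of half this angle, whatever the lens; pixels are square), "cx", "cy" (the principal point, pixels), "cam_to_world" (4x4, takes a point from camera to world coordinates). Camera axes: x right, y up, looking along -z (the intrinsics and any distortion apply to the point x, -y, -z); pixel columns grow to the right and rows downward; lengths in m; the calibration is good to about 2 mm. The wrist camera is an equidistant fisheye: a pixel r from the principal point sees the ray r / f radians off the axis. A picture is of the moment at which its call begins: read the wrist's pose just before it. camera_info takes no time and is no camera call; for the wrist camera it gives the pose at the moment of the call.
- sign_off(): hands the job in, once; it reports no verdict.
The state is a dict: "clock": time; "joint_pos": joint angles; "qd": joint speeds; "joint_efforts": joint torques, N m; "tool_pos": TCP position; "orientation": TCP orientation; "force": force on the tool from outside, world axes, zero at the start; "wrist_torque": the same for the moment, N m; "opening": finger opening in m.
Only numpy, scipy, OpenCV 4.12 (cv2) and the standard library are available. Lean on these libraries where they do the work, as an engineer would, in place of code of your own. Each camera call takes 0.05 s, during which the arm holds its last target.

## Working session

There is one attempt and no reset: what is moved stays moved. The work goes in short steps, Python scripts to look and compute and a tool call to move; the robot and the scene stay as the last step left them, time stands still between calls to the robot, and variables do not carry over. Pictures are saved under pics/ and viewed, and the job is handed in when it is done.

Besides the shell and the picture viewer there is one more tool, called as name([rows], argument=value, ...), one row to a line, values as JSON. move_arm: Moves the arm, as the interface text tells. Its arguments: {"type":"object","properties":{"motion":{"type":"array"},"grip_force":{"type":"number"}},"required":["motion"]}

```bash
ls; mkdir -p pics
python3 - <<'E'
from cell import *
import cv2,json,numpy as np
s=state();print(s)
for n in("scene","top","wrist"):
    print(n,camera_info(n)); cv2.imwrite(f"pics/a_{n}.png",grab_frame(n))
E
```

```text
pics
{'clock': 0.0, 'joint_pos': array([ 1.1820026 ,  0.39920969,  0.04503628,  1.53788755, -0.01869576,
        1.20686046, -0.05074074]), 'qd': array([-0.00123125, -0.00053211,  0.00192673,  0.00023061, -0.00019334,
        0.00142873, -0.00038468]), 'joint_efforts': array([ 2.18874766e-04, -4.75116313e+01,  1.36492554e+00, -2.54214388e+01,
        1.15179128e-02,  9.40518774e-03,  1.33509886e-05]), 'tool_pos': array([ 0.18557982, -0.62229151,  0.2302487 ]), 'orientation': array([ 9.89515246e-01,  1.44425185e-01, -2.09499172e-04, -9.48968063e-04]), 'force': array([ 0.27573197, -0.38880668,  0.76867051]), 'wrist_torque': array([-0.01994796, -0.03146879,  0.02284482]), 'opening': 0.08497970251422965}
scene {'vfov': 51.799473440718415, 'cx': 282.0118903871012, 'cy': 208.93602903988565, 'cam_to_world': array([[ 6.20572642e-02, -7.23644170e-01,  6.87377634e-01,
         1.18503238e+00],
       [ 9.97908805e-01,  3.25103663e-02, -5.58667484e-02,
        -3.55722195e-04],
       [ 1.80807481e-02,  6.89407130e-01,  7.24148393e-01,
         7.52989261e-01],
       [ 0.00000000e+00,  0.00000000e+00,  0.00000000e+00,
         1.00000000e+00]])}
top {'vfov': 46.22870487722688, 'cx': 277.7438476811098, 'cy': 217.6543221859981, 'cam_to_world': array([[ 0.00915627,  0.98919889, -0.14629329,  0.39965811],
       [-0.99994889,  0.00968489,  0.00290152,  0.05705821],
       [ 0.00428702,  0.14625924,  0.98923701,  1.28973051],
       [ 0.        ,  0.        ,  0.        ,  1.        ]])}
wrist {'vfov': 65.70646984690485, 'cx': 279.0481107976804, 'cy': 212.28488450537304, 'cam_to_world': array([[ 2.85940834e-01,  9.07941381e-01,  3.06398904e-01,
         2.65249006e-01],
       [-9.58247274e-01,  2.70938272e-01,  9.14035767e-02,
        -5.99863143e-01],
       [-2.61000967e-05, -3.19741930e-01,  9.47504669e-01,
         3.72835199e-01],
       [ 0.00000000e+00,  0.00000000e+00,  0.00000000e+00,
         1.00000000e+00]])}
```

View pics/a_scene.png

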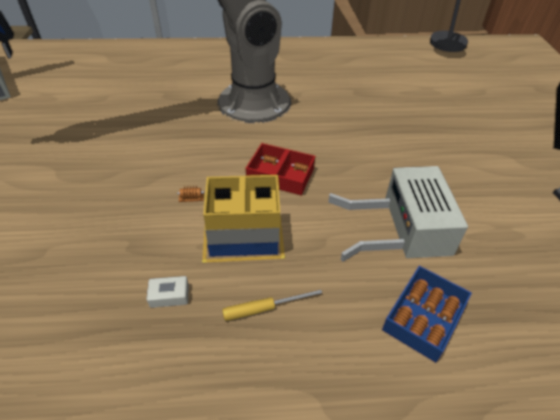

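View pics/a_top.png

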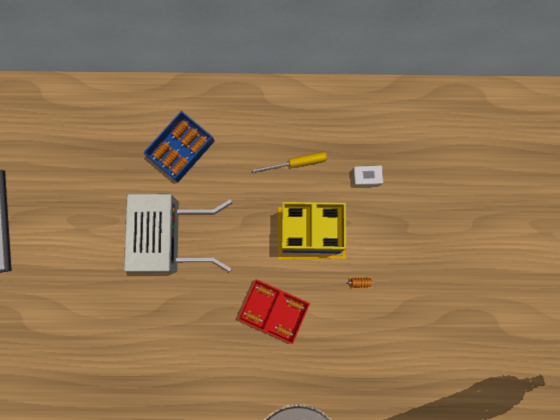

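View pics/a_wrist.png

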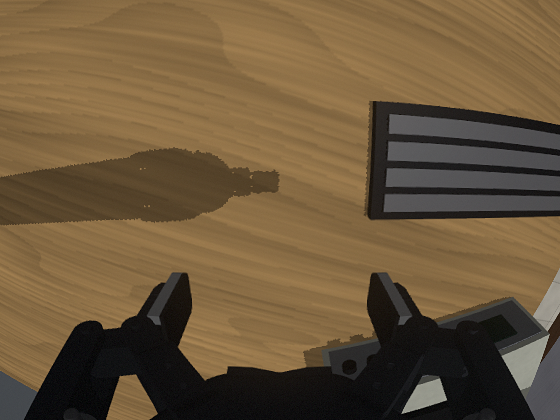

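The top view shows the stack at (312,230), with the tape just outside it. The tester is at (150,233), with rails reaching right to (230,205) and (230,267). Look-alikes:
- **Blue:** the tray under the stack, or the one at top (180,147). The one in the stack is nearer the base at (297,415), so that's the one meant.
- **Grey:** the stack's middle tray, or the red tray at (273,310). The red one has the wrong colour.

Next I'll confirm with crops and measure.

```bash
cat > h.py <<'E'
import numpy as np,cv2
from cell import *
def ray(n,uv,ci=None):
    ci=ci or camera_info(n); f=210/np.tan(np.radians(ci['vfov']/2))
    uv=np.atleast_2d(uv).astype(float); x=(uv[:,0]-ci['cx']); y=(uv[:,1]-ci['cy'])
    if n=='wrist':
        r=np.hypot(x,y); th=r/f; s=np.sin(th)/np.maximum(r,1e-9)
        d=np.stack([x*s,-y*s,-np.cos(th)],1)
    else: d=np.stack([x/f,-y/f,-np.ones_like(x)],1)
    M=ci['cam_to_world']; return M[:3,3],d@M[:3,:3].T
def plane(n,uv,z,ci=None):
    o,d=ray(n,uv,ci); t=(z-o[2])/d[:,2]; return (o+d*t[:,None])
def proj(n,P,ci=None):
    ci=ci or camera_info(n); f=210/np.tan(np.radians(ci['vfov']/2)); M=ci['cam_to_world']
    c=(np.atleast_2d(P)-M[:3,3])@M[:3,:3]; x,y,z=c[:,0],-c[:,1],-c[:,2]
    if n=='wrist':
        r=np.hypot(x,y); th=np.arctan2(r,z); k=f*th/np.maximum(r,1e-9)
    else: k=f/z
    return np.stack([ci['cx']+x*k,ci['cy']+y*k],1)
E
python3 - <<'E'
import cv2,numpy as np
t=cv2.imread('pics/a_top.png');s=cv2.imread('pics/a_scene.png')
cv2.imwrite('pics/b1.png',cv2.resize(t[190:275,265:365],None,fx=7,fy=7,interpolation=cv2.INTER_CUBIC))
cv2.imwrite('pics/b2.png',cv2.resize(s[165:270,190:300],None,fx=5.5,fy=5.5,interpolation=cv2.INTER_CUBIC))
cv2.imwrite('pics/b3.png',cv2.resize(t[185:285,115:245],None,fx=6,fy=6,interpolation=cv2.INTER_CUBIC))
E
```

```text
(no output)
```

View pics/b1.png

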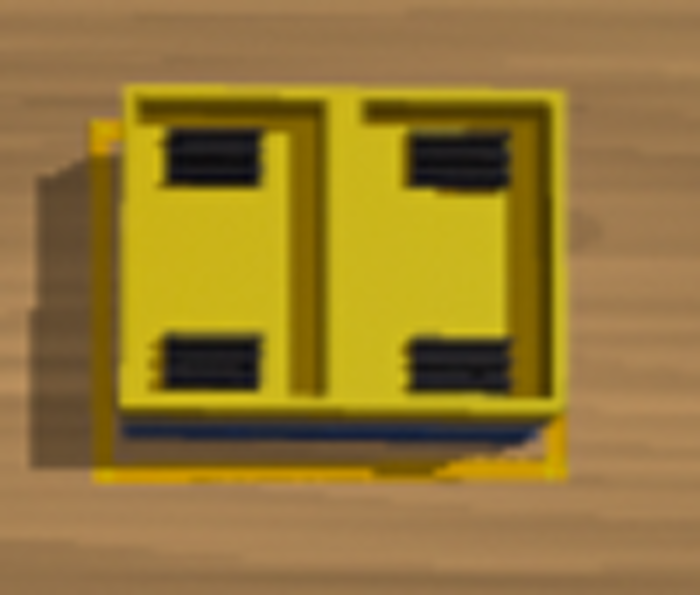

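View pics/b2.png

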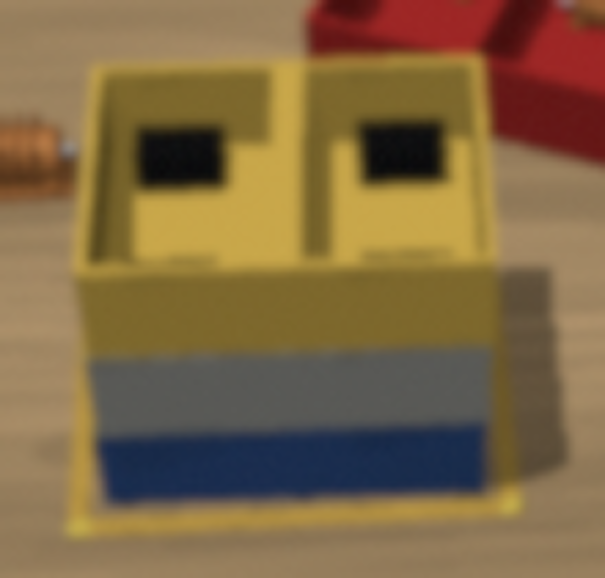

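View pics/b3.png

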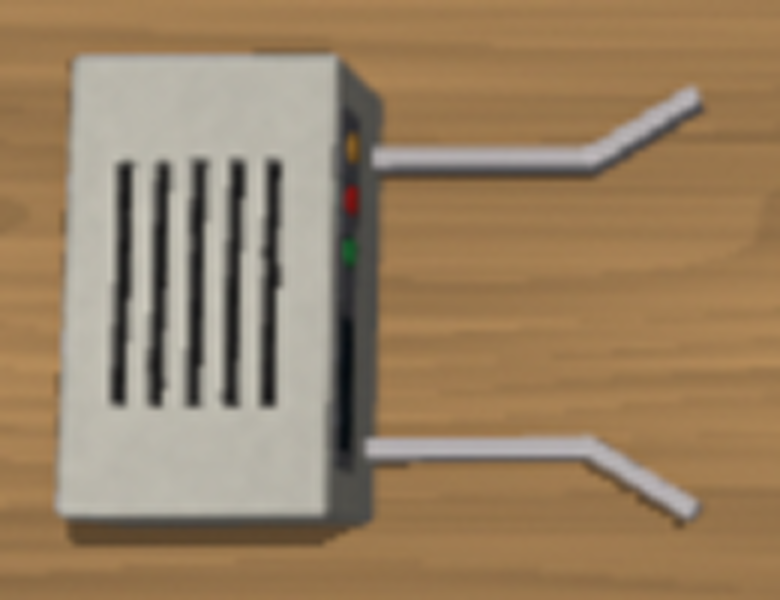

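The crops confirm it: yellow, grey and blue layers sit in the tape (scene crop), and the red tray is separate. Next, sub-pixel edge fits for the stack, tape, rails and tester.

```bash
cat >> h.py <<'E'
def edge(img,p,q,half=2.5,n=40,ch=None):
    """fit line to strongest gradient near segment p-q (image px); returns the two refined end points"""
    g=(cv2.cvtColor(img,cv2.COLOR_BGR2GRAY) if ch is None else img[...,ch]).astype(np.float32)
    p,q=np.array(p,float),np.array(q,float); d=(q-p)/np.linalg.norm(q-p); m=np.array([-d[1],d[0]])
    k=np.arange(-half,half+.01,.1); pts=[]
    for t in np.linspace(.06,.94,n):
        c=p+(q-p)*t; s=c+k[:,None]*m
        v=cv2.remap(g,s[:,0].astype(np.float32)[None],s[:,1].astype(np.float32)[None],cv2.INTER_CUBIC)[0]
        v=cv2.GaussianBlur(v[None],(0,0),4)[0]
        a=np.abs(np.gradient(v)); a=a[3:-3]; i=a.argmax(); w=a[max(0,i-4):i+5]; kk=k[3:-3][max(0,i-4):i+5]
        pts.append(c+m*(w*kk).sum()/w.sum())
    l=cv2.fitLine(np.array(pts,np.float32),cv2.DIST_HUBER,0,.01,.001).ravel()
    dd,o=l[:2].astype(float),l[2:].astype(float)
    r=np.abs((np.array(pts)-o)@np.array([-dd[1],dd[0]]))
    return o+dd*((p-o)@dd),o+dd*((q-o)@dd),np.median(r)
E
python3 - <<'E'
from h import *
t=cv2.imread('pics/a_top.png')
def A(x,y): return ((x+.5)/7-.5+265,(y+.5)/7-.5+190)
def B(x,y): return ((x+.5)/6-.5+115,(y+.5)/6-.5+185)
def go(name,p,q,z,half=1.3):
    a,b,r=edge(t,p,q,half); P=plane('top',[a,b],z); d=P[1]-P[0]
    print(name,P[:,:2].round(4).tolist(),'deg',round(np.degrees(np.arctan2(d[1],d[0])),2),'res',round(r,2)); return P
go('rim +x',A(124,87),A(567,91),.135); go('rim -x(bot)',A(119,411),A(540,413),.135)
go('rim +y',A(124,87),A(119,408),.135); go('rim -y',A(567,91),A(566,410),.135)
go('tape outer -x',A(92,482),A(430,482),0); go('tape outer +y',A(90,119),A(92,482),0)
go('tape in +y',A(112,180),A(112,465),0,1)
go('tape outer -y',A(568,425),A(568,480),0)
go('rail+ in',B(385,168),B(585,168),.025,.9);go('rail+ out',B(385,148),B(585,148),.025,.9)
go('rail- in',B(375,438),B(580,438),.025,.9);go('rail- out',B(375,458),B(580,458),.025,.9)
go('tester front',B(338,58),B(326,510),.1);go('tester back',B(74,58),B(58,510),.1)
go('tester +x',B(74,56),B(338,56),.1);go('tester -x',B(58,516),B(326,516),.1)
E
```

```text
rim +x [[0.6098, 0.0432], [0.609, -0.1078]] deg -90.32 res 0.05
rim -x(bot) [[0.4992, 0.044], [0.4987, -0.0975]] deg -90.21 res 0.06
rim +y [[0.6082, 0.0428], [0.4987, 0.0443]] deg 179.25 res 0.1
rim -y [[0.6084, -0.1075], [0.4995, -0.1069]] deg 179.68 res 0.05
tape outer -x [[0.481, 0.0523], [0.486, -0.074]] deg -87.71 res 0.21
tape outer +y [[0.6202, 0.0547], [0.4825, 0.0529]] deg -179.26 res 0.11
tape in +y [[0.5968, 0.0447], [0.4889, 0.0439]] deg -179.56 res 0.0
tape outer -y [[0.5053, -0.1237], [0.4849, -0.125]] deg -176.33 res 0.1
rail+ in [[0.598, 0.3109], [0.5988, 0.2243]] deg -89.43 res 0.0
rail+ out [[0.6065, 0.3112], [0.6071, 0.2245]] deg -89.61 res 0.03
rail- in [[0.4808, 0.3106], [0.4817, 0.223]] deg -89.45 res 0.0
rail- out [[0.4727, 0.3103], [0.4736, 0.2228]] deg -89.43 res 0.0
tester front [[0.6312, 0.3168], [0.4468, 0.3146]] deg -179.3 res 0.21
tester back [[0.6301, 0.4249], [0.4458, 0.4216]] deg -178.98 res 0.06
tester +x [[0.6314, 0.425], [0.6326, 0.3169]] deg -89.39 res 0.02
tester -x [[0.4433, 0.4212], [0.4447, 0.314]] deg -89.27 res 0.02
```

```bash
cat >> h.py <<'E'
from scipy.spatial.transform import Rotation as R
def to(x,y,z,deg,s=None):
    """tool-frame shift and roll to bring TCP to world xyz, tool x heading deg"""
    s=s or state(); r=R.from_quat(s['orientation']); M=r.as_matrix()
    h=np.degrees(np.arctan2(M[1,0],M[0,0])); d=r.inv().apply(np.array([x,y,z])-s['tool_pos'])
    print('shift',d.round(4).tolist(),'roll',round(float(np.radians((h-deg+180)%360-180)),4),'heading now',round(h,2))
def st():
    s=state();print('t',round(s['clock'],2),'tcp',s['tool_pos'].round(4),'F',s['force'].round(1),'open',round(s['opening'],4),'q',s['joint_pos'].round(2))
E
python3 -c "
from h import *
to(.5542,-.0318,.20,-.35);st()"
```

```text
shift [0.522, -0.4606, 0.0311] roll 0.296 heading now 16.61
t 0.15 tcp [ 0.1856 -0.6224  0.2305] F [ 0.2 -0.6  0.5] open 0.0855 q [ 1.18  0.4   0.05  1.54 -0.02  1.21 -0.05]
```

move_arm([
  {"xyz": [0.1,-0.09,0.0],"roll": 0.06,"hand": 1},
  {"xyz": [0.522,-0.461,0.03],"roll": 0.296,"hand": 1},
  {"xyz": [0.522,-0.461,0.03],"roll": 0.296,"hand": 1},
  {"xyz": [0.522,-0.461,0.03],"roll": 0.296,"hand": 1},
  {"xyz": [0.522,-0.461,0.03],"roll": 0.296,"hand": 1},
  {"xyz": [0.522,-0.461,0.03],"roll": 0.296,"hand": 1},
  {"xyz": [0.522,-0.461,0.03],"roll": 0.296,"hand": 1},
  {"xyz": [0.522,-0.461,0.03],"roll": 0.296,"hand": 1},
  {"xyz": [0.522,-0.461,0.03],"roll": 0.296,"hand": 1},
  {"xyz": [0.522,-0.461,0.03],"roll": 0.296,"hand": 1},
  {"xyz": [0.522,-0.461,0.03],"roll": 0.296,"hand": 1},
  {"xyz": [0.522,-0.461,0.03],"roll": 0.296,"hand": 1},
  {"xyz": [0.522,-0.461,0.03],"roll": 0.296,"hand": 1},
  {"xyz": [0.522,-0.461,0.03],"roll": 0.296,"hand": 1},
  {"xyz": [0.522,-0.461,0.03],"roll": 0.296,"hand": 1},
  {"xyz": [0.522,-0.461,0.03],"roll": 0.296,"hand": 1},
  {"xyz": [0.522,-0.461,0.03],"roll": 0.296,"hand": 1},
  {"xyz": [0.522,-0.461,0.03],"roll": 0.296,"hand": 1},
], grip_force=60)

```text
clock: 1.95
tool_pos: [0.5536, -0.0339, 0.2012]
orientation: [1.0, -0.005, -0.0, 0.001]
force: [-0.1, 0.0, -0.9]
opening: 0.0852
```

```bash
python3 -c "
from h import *
st(); to(.5542,-.0318,.102,-.35)
ci=camera_info('wrist'); im=grab_frame('wrist'); cv2.imwrite('pics/c_w.png',cv2.resize(im,(800,600)))
# predicted yellow rim corners + rib
c=np.array([.5542,-.0318]); print((proj('wrist',[[c[0]+a,c[1]+b,.135] for a,b in((.055,.075),(.055,-.075),(-.055,-.075),(-.055,.075),(0.05,.006),(0.05,-.006))],ci)*800/560).round(0).tolist())
"
```

```text
t 1.95 tcp [ 0.5536 -0.0339  0.2012] F [-0.1  0.  -0.9] open 0.0852 q [ 0.27  0.27 -0.35  1.8   0.1   1.09 -1.69]
shift [0.0006, -0.0023, 0.0992] roll -0.0031 heading now -0.53
[[231.0, 218.0], [551.0, 215.0], [531.0, 418.0], [257.0, 420.0], [377.0, 224.0], [403.0, 224.0]]
```

View pics/c_w.png

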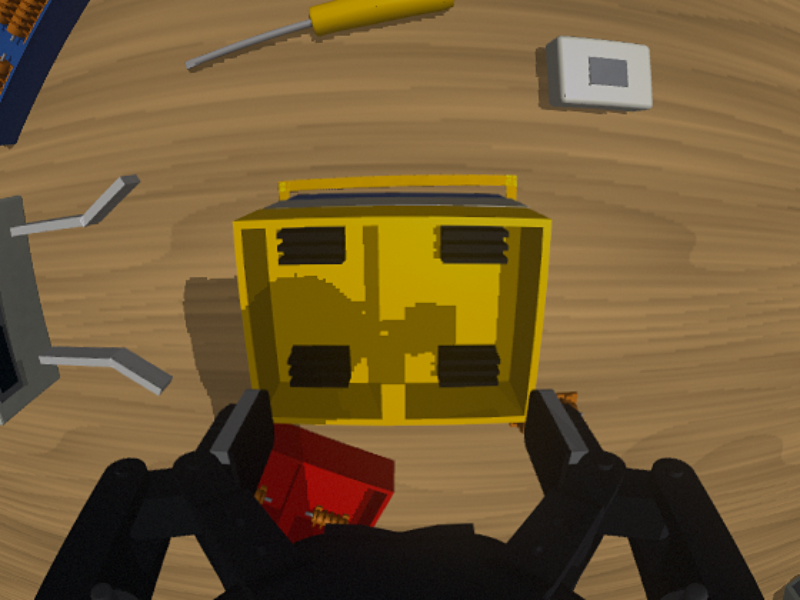

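The wrist view matches the predictions to about 1–2 mm: rim corners at (233,219) and (551,217), rib at x≈380–405. Descending onto the yellow rib.

move_arm([
  {"xyz": [0,0,0.03],"roll": 0,"hand": 1},
  {"xyz": [0,0,0.06],"roll": 0,"hand": 1},
  {"xyz": [0,0,0.085],"roll": 0,"hand": 1},
  {"xyz": [0,0,0.097],"roll": 0,"hand": 1},
  {"xyz": [0,0,0.097],"roll": 0,"hand": 1},
  {"xyz": [0,0,0.097],"roll": 0,"hand": 1},
])

```text
clock: 2.6
tool_pos: [0.555, -0.0324, 0.1052]
orientation: [1.0, -0.003, 0.001, 0.0]
force: [-0.6, 1.1, 0.3]
opening: 0.0854
```

```bash
python3 -c "
from h import *
st(); to(.5542,-.0318,.102,-.35)"
```

```text
t 2.6 tcp [ 0.555  -0.0324  0.1052] F [-0.6  1.1  0.3] open 0.0854 q [ 0.25  0.38 -0.33  1.89  0.16  0.9  -1.73]
shift [-0.0008, -0.0006, 0.0032] roll -0.0008 heading now -0.4
```

move_arm([
  {"xyz": [0,0,0.001],"roll": 0,"hand": 0.4},
  {"xyz": [0,0,0.001],"roll": 0,"hand": 0},
  {"xyz": [0,0,0.001],"roll": 0,"hand": 0},
  {"xyz": [0,0,0.001],"roll": 0,"hand": 0},
  {"xyz": [0,0,0.001],"roll": 0,"hand": 0},
  {"xyz": [0,0,0.001],"roll": 0,"hand": 0},
  {"xyz": [0,0,0.001],"roll": 0,"hand": 0},
  {"xyz": [0,0,0.001],"roll": 0,"hand": 0},
], grip_force=60)

```text
clock: 3.4
tool_pos: [0.5546, -0.0318, 0.1037]
orientation: [1.0, -0.003, 0.0, -0.0]
force: [-0.3, 1.5, 3.3]
opening: 0.0108
```

move_arm([
  {"xyz": [0,0,-0.006],"roll": 0,"hand": 0},
  {"xyz": [0,0,-0.018],"roll": 0,"hand": 0},
  {"xyz": [0,0,-0.036],"roll": 0,"hand": 0},
  {"xyz": [0,0,-0.052],"roll": 0,"hand": 0},
  {"xyz": [0,0,-0.06],"roll": 0,"hand": 0},
  {"xyz": [0,0.005,-0.06],"roll": 0,"hand": 0},
  {"xyz": [0,0.018,-0.06],"roll": 0,"hand": 0},
  {"xyz": [0,0.04,-0.06],"roll": 0,"hand": 0},
  {"xyz": [0,0.068,-0.06],"roll": 0,"hand": 0},
  {"xyz": [0,0.098,-0.06],"roll": 0,"hand": 0},
  {"xyz": [0,0.128,-0.06],"roll": 0,"hand": 0},
  {"xyz": [0,0.158,-0.06],"roll": 0,"hand": 0},
  {"xyz": [0,0.186,-0.05],"roll": 0,"hand": 0},
  {"xyz": [0,0.208,-0.035],"roll": 0,"hand": 0},
  {"xyz": [0,0.221,-0.015],"roll": 0,"hand": 0},
  {"xyz": [0,0.226,0.01],"roll": 0,"hand": 0},
  {"xyz": [0,0.226,0.035],"roll": 0,"hand": 0},
  {"xyz": [0,0.226,0.055],"roll": 0,"hand": 0},
  {"xyz": [0,0.226,0.07],"roll": 0,"hand": 0},
  {"xyz": [0,0.226,0.075],"roll": 0,"hand": 0},
])

```text
clock: 5.4
tool_pos: [0.5506, -0.2582, 0.0257]
orientation: [1.0, -0.003, -0.002, -0.001]
force: [-0.4, 0.6, -2.5]
opening: 0.011
```

```bash
python3 -c "
from h import *
st();print(state()['orientation'].round(4)); to(.554,-.258,.1037-.0895,-.35)"
```

```text
t 5.4 tcp [ 0.5506 -0.2582  0.0257] F [-0.4  0.6 -2.5] open 0.011 q [ 0.54  0.56 -0.22  1.81  0.16  0.8  -1.34]
[ 1.0e+00 -3.4e-03 -2.2e-03 -6.0e-04]
shift [0.0034, -0.0002, 0.0115] roll -0.0007 heading now -0.39
```

move_arm([
  {"xyz": [0.0,0,0.007],"roll": 0,"hand": 0},
  {"xyz": [0.0,0,0.012],"roll": 0,"hand": 0},
  {"xyz": [0.0,0,0.014],"roll": 0,"hand": 0},
  {"xyz": [0.0,0,0.014],"roll": 0,"hand": 0},
])

```text
clock: 5.8
tool_pos: [0.553, -0.258, 0.0146]
orientation: [1.0, -0.003, 0.0, 0.0]
force: [0.3, -0.6, -3.4]
opening: 0.0114
```

move_arm([
  {"xyz": [0,0,0.001],"roll": 0,"hand": 0},
  {"xyz": [0,0,0.001],"roll": 0,"hand": 0.3},
  {"xyz": [0,0,0.001],"roll": 0,"hand": 0.8},
  {"xyz": [0,0,0.001],"roll": 0,"hand": 0.8},
  {"xyz": [0,0,0.001],"roll": 0,"hand": 0.8},
  {"xyz": [0,0,-0.03],"roll": 0,"hand": 1},
  {"xyz": [0,0,-0.08],"roll": 0,"hand": 1},
  {"xyz": [0,0,-0.13],"roll": 0,"hand": 1},
  {"xyz": [0,-0.03,-0.17],"roll": 0,"hand": 1},
  {"xyz": [0,-0.08,-0.17],"roll": 0,"hand": 1},
  {"xyz": [0,-0.13,-0.17],"roll": 0,"hand": 1},
  {"xyz": [0,-0.18,-0.17],"roll": 0,"hand": 1},
  {"xyz": [0,-0.226,-0.17],"roll": 0,"hand": 1},
  {"xyz": [0,-0.226,-0.17],"roll": 0,"hand": 1},
  {"xyz": [0,-0.226,-0.17],"roll": 0,"hand": 1},
  {"xyz": [0,-0.226,-0.17],"roll": 0,"hand": 1},
])

```text
clock: 7.4
tool_pos: [0.5542, -0.0337, 0.1843]
orientation: [1.0, -0.004, -0.0, 0.001]
force: [-0.4, -0.6, -0.8]
opening: 0.0851
```

```bash
python3 -c "
from h import *
st()
ci=camera_info('wrist'); im=grab_frame('wrist'); cv2.imwrite('pics/d_raw.png',im);cv2.imwrite('pics/d_w.png',cv2.resize(im,(800,600)))
import pickle;pickle.dump(ci,open('d_ci.pkl','wb'))
print((proj('wrist',[[.554+a,-.0318+b,.09] for a,b in((.055,.075),(.055,-.075),(-.055,-.075),(-.055,.075),(0.05,.006),(0.05,-.006))],ci)).round(1).tolist())
"
```

```text
t 7.4 tcp [ 0.5542 -0.0337  0.1843] F [-0.4 -0.6 -0.8] open 0.0851 q [ 0.28  0.29 -0.35  1.81  0.11  1.06 -1.7 ]
[[174.7, 148.3], [374.3, 146.3], [363.5, 276.3], [188.6, 277.5], [266.0, 152.1], [282.4, 151.9]]
```

View pics/d_w.png

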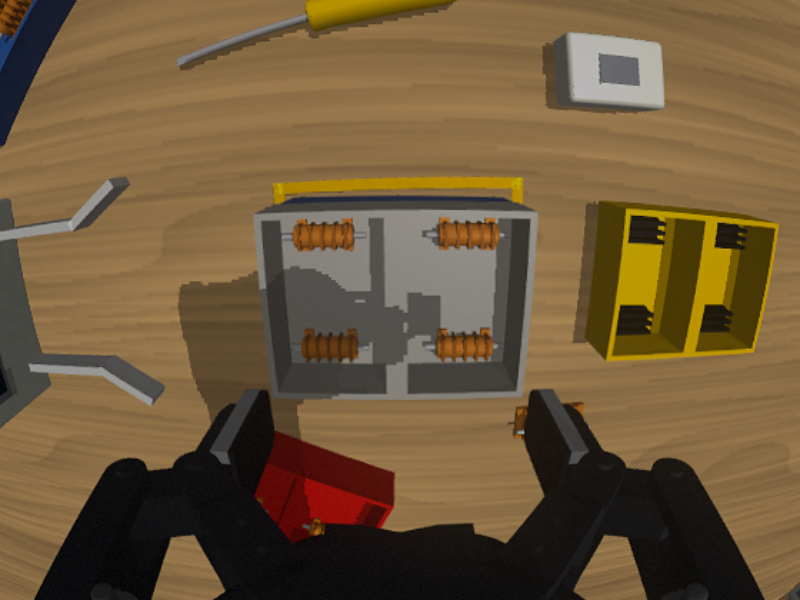

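```bash
python3 -c "
from h import *;import pickle
ci=pickle.load(open('d_ci.pkl','rb'))
im=cv2.imread('pics/d_raw.png'); k=.7
c=np.array([(256,212),(537,209),(524,396.5),(273,397.5)])*k
P=plane('wrist',c,.09,ci);print(P.round(4).tolist(),P.mean(0).round(4))
for i in range(4):
  d=P[(i+1)%4]-P[i];print(np.degrees(np.arctan2(d[1],d[0])).round(2),np.linalg.norm(d).round(4))
P=plane('wrist',np.array([(626,208),(778,224),(753,350),(607,360)])*k,.045,ci);print('yel',P.round(4).tolist(),P.mean(0).round(4))
c=P.mean(0)
st();to(.5545,-.034,.06,-.35)
"
```

```text
[[0.6088, 0.0396, 0.09], [0.609, -0.1081, 0.09], [0.4976, -0.1099, 0.09], [0.4983, 0.0411, 0.09]] [ 0.5534 -0.0343  0.09  ]
-89.9 0.1477
-179.04 0.1115
89.71 0.151
-0.74 0.1105
yel [[0.6071, -0.1852, 0.045], [0.6056, -0.3347, 0.045], [0.498, -0.3337, 0.045], [0.4976, -0.1854, 0.045]] [ 0.5521 -0.2598  0.045 ]
t 7.45 tcp [ 0.5542 -0.0341  0.1842] F [0.5 0.1 0.5] open 0.0853 q [ 0.28  0.29 -0.35  1.81  0.11  1.06 -1.7 ]
shift [0.0003, -0.0002, 0.1242] roll -0.003 heading now -0.52
```

move_arm([
  {"xyz": [0,0.001,0.03],"roll": 0,"hand": 1},
  {"xyz": [0,0.001,0.07],"roll": 0,"hand": 1},
  {"xyz": [0,0.001,0.1],"roll": 0,"hand": 1},
  {"xyz": [0,0.001,0.118],"roll": 0,"hand": 1},
  {"xyz": [0,0.001,0.124],"roll": 0,"hand": 1},
  {"xyz": [0,0.001,0.124],"roll": 0,"hand": 1},
  {"xyz": [0,0.001,0.124],"roll": 0,"hand": 1},
])

```text
clock: 8.15
tool_pos: [0.5552, -0.0337, 0.0613]
orientation: [1.0, -0.004, 0.001, 0.0]
force: [-0.0, 0.2, 0.5]
opening: 0.0853
```

```bash
python3 -c "
from h import *
st(); to(.554,-.0335,.0587,-.35)"
```

```text
t 8.15 tcp [ 0.5552 -0.0337  0.0613] F [-0.   0.2  0.5] open 0.0853 q [ 0.25  0.44 -0.33  1.92  0.19  0.81 -1.76]
shift [-0.0012, -0.0001, 0.0026] roll -0.0013 heading now -0.42
```

move_arm([
  {"xyz": [0,0,0.001],"roll": 0,"hand": 0.4},
  {"xyz": [0,0,0.001],"roll": 0,"hand": 0},
  {"xyz": [0,0,0.001],"roll": 0,"hand": 0},
  {"xyz": [0,0,0.001],"roll": 0,"hand": 0},
  {"xyz": [0,0,0.001],"roll": 0,"hand": 0},
  {"xyz": [0,0,0.001],"roll": 0,"hand": 0},
  {"xyz": [0,0,0.001],"roll": 0,"hand": 0},
  {"xyz": [0,0,0.001],"roll": 0,"hand": 0},
], grip_force=60)

```text
clock: 8.95
tool_pos: [0.5545, -0.0329, 0.0596]
orientation: [1.0, -0.003, 0.0, 0.0]
force: [0.1, -0.3, 3.7]
opening: 0.0114
```

```bash
python3 -c "
from h import *
st()"
```

```text
t 8.95 tcp [ 0.5545 -0.0329  0.0596] F [ 0.1 -0.3  3.7] open 0.0114 q [ 0.25  0.44 -0.33  1.92  0.19  0.81 -1.76]
```

move_arm([
  {"xyz": [0,0,-0.006],"roll": 0,"hand": 0},
  {"xyz": [0,0,-0.018],"roll": 0,"hand": 0},
  {"xyz": [0,0,-0.032],"roll": 0,"hand": 0},
  {"xyz": [0,0,-0.04],"roll": 0,"hand": 0},
  {"xyz": [0,0.005,-0.04],"roll": 0,"hand": 0},
  {"xyz": [0,0.018,-0.04],"roll": 0,"hand": 0},
  {"xyz": [0,0.04,-0.04],"roll": 0,"hand": 0},
  {"xyz": [0,0.068,-0.04],"roll": 0,"hand": 0},
  {"xyz": [0,0.098,-0.04],"roll": 0,"hand": 0},
  {"xyz": [0,0.128,-0.04],"roll": 0,"hand": 0},
  {"xyz": [-0.001,0.158,-0.04],"roll": 0,"hand": 0},
  {"xyz": [-0.001,0.186,-0.04],"roll": 0,"hand": 0},
  {"xyz": [-0.001,0.208,-0.04],"roll": 0,"hand": 0},
  {"xyz": [-0.001,0.221,-0.036],"roll": 0,"hand": 0},
  {"xyz": [-0.001,0.225,-0.028],"roll": 0,"hand": 0},
  {"xyz": [-0.001,0.225,-0.02],"roll": 0,"hand": 0},
  {"xyz": [-0.001,0.225,-0.014],"roll": 0,"hand": 0},
  {"xyz": [-0.001,0.225,-0.01],"roll": 0,"hand": 0},
  {"xyz": [-0.001,0.225,-0.01],"roll": 0,"hand": 0},
])

```text
clock: 10.85
tool_pos: [0.5516, -0.2564, 0.0684]
orientation: [1.0, -0.002, -0.001, -0.001]
force: [-0.7, -0.1, -3.1]
opening: 0.0112
```

```bash
python3 -c "
from h import *
st(); to(.5532,-.258,.060,-.35);im=grab_frame('scene');cv2.imwrite('pics/e_s.png',im)"
```

```text
t 10.85 tcp [ 0.5516 -0.2564  0.0684] F [-0.7 -0.1 -3.1] open 0.0112 q [ 0.56  0.5  -0.26  1.79  0.16  0.88 -1.34]
shift [0.0017, 0.0016, 0.0084] roll 0.0019 heading now -0.24
```

View pics/e_s.png

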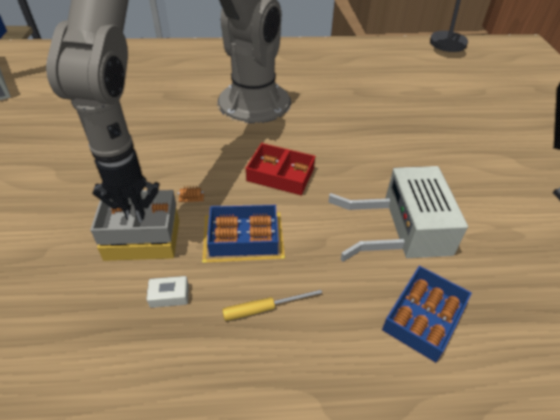

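The scene shows the grey tray held level just above the yellow at (137,222), and the blue tray standing alone in the tape at (244,231). Lowering and releasing.

move_arm([
  {"xyz": [0.001,0.0015,0.004],"roll": 0,"hand": 0},
  {"xyz": [0.001,0.0015,0.008],"roll": 0,"hand": 0},
  {"xyz": [0.001,0.0015,0.01],"roll": 0,"hand": 0},
  {"xyz": [0.001,0.0015,0.01],"roll": 0,"hand": 0},
])

```text
clock: 11.3
tool_pos: [0.5528, -0.2596, 0.0597]
orientation: [1.0, -0.003, -0.0, 0.0]
force: [-1.8, 0.4, 0.3]
opening: 0.011
```

move_arm([
  {"xyz": [0,0,0.0005],"roll": 0,"hand": 0},
  {"xyz": [0,0,0.0005],"roll": 0,"hand": 0.3},
  {"xyz": [0,0,0.0005],"roll": 0,"hand": 0.8},
  {"xyz": [0,0,0.0005],"roll": 0,"hand": 0.8},
  {"xyz": [0,0,0.0005],"roll": 0,"hand": 0.8},
  {"xyz": [0,0,-0.03],"roll": 0,"hand": 0.8},
  {"xyz": [0,0,-0.07],"roll": 0,"hand": 0.8},
  {"xyz": [0,0,-0.1],"roll": 0,"hand": 0.8},
  {"xyz": [0,0,-0.12],"roll": 0,"hand": 0.8},
  {"xyz": [0,0,-0.12],"roll": -0.15,"hand": 0.8},
  {"xyz": [0,0,-0.12],"roll": -0.3,"hand": 0.8},
  {"xyz": [0,0,-0.12],"roll": -0.45,"hand": 0.8},
  {"xyz": [0,0,-0.12],"roll": -0.6,"hand": 0.8},
  {"xyz": [0,0,-0.12],"roll": -0.75,"hand": 0.8},
  {"xyz": [0,0,-0.12],"roll": -0.9,"hand": 0.8},
  {"xyz": [0,0,-0.12],"roll": -1.05,"hand": 0.8},
  {"xyz": [0,0,-0.12],"roll": -1.2,"hand": 0.8},
  {"xyz": [0,0,-0.12],"roll": -1.35,"hand": 0.8},
  {"xyz": [0,0,-0.12],"roll": -1.5,"hand": 0.8},
  {"xyz": [0,0,-0.12],"roll": -1.575,"hand": 0.8},
])

```text
clock: 13.3
tool_pos: [0.5528, -0.2595, 0.1792]
orientation: [0.706, 0.708, 0.0, -0.0]
force: [-0.4, 0.5, 0.8]
opening: 0.0685
```

```bash
python3 -c "
from h import *
st(); to(.5542,-.13,.12,90)
im=grab_frame('top');cv2.imwrite('pics/f_top.png',im)
cv2.imwrite('pics/f_crop.png',cv2.resize(im[185:285,255:385],None,fx=6,fy=6,interpolation=cv2.INTER_CUBIC))
ci=camera_info('wrist');im=grab_frame('wrist');cv2.imwrite('pics/f_wraw.png',im);cv2.imwrite('pics/f_w.png',cv2.resize(im,(800,600)))
import pickle;pickle.dump(ci,open('f_ci.pkl','wb'))
"
```

```text
t 13.3 tcp [ 0.5528 -0.2595  0.1792] F [-0.4  0.5  0.8] open 0.0685 q [ 0.81  0.42 -0.58  1.68  0.25  1.11  0.16]
shift [0.1295, 0.0017, 0.0592] roll 0.0022 heading now 90.13
```

View pics/f_crop.png

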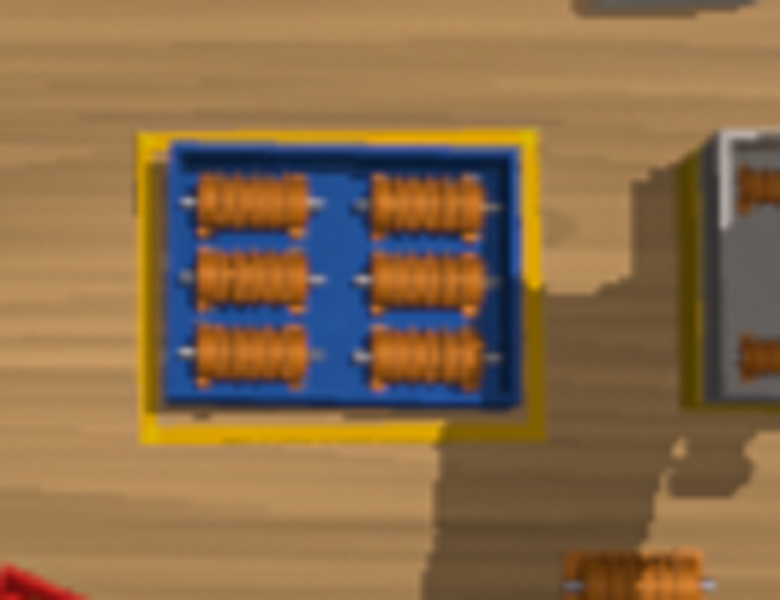

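View pics/f_w.png

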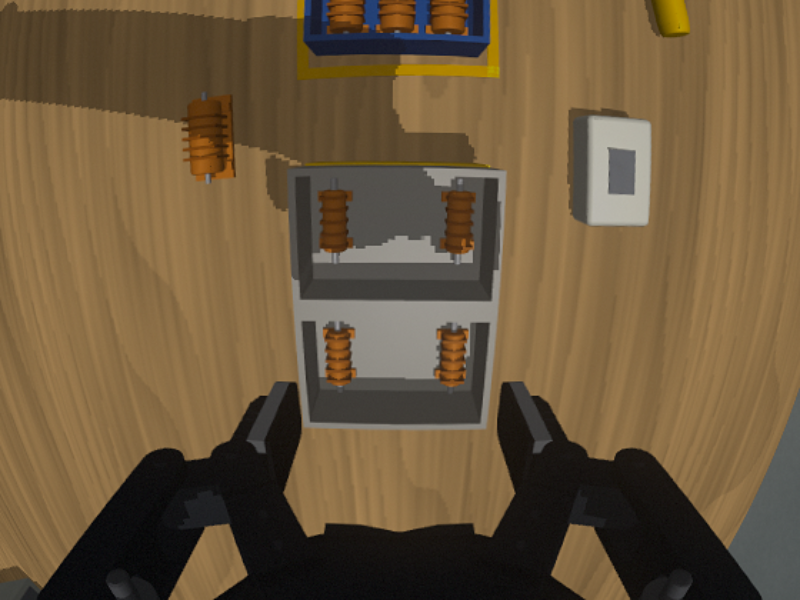

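The top crop shows the blue tray in the outline, with the full tape visible. The grey tray sits on the yellow at right. Measuring the blue tray and the tape now.

Run:
```python
from h import *
t=cv2.imread('pics/f_top.png')
def A(x,y): return ((x+.5)/6-.5+255,(y+.5)/6-.5+185)
def go(name,p,q,z,half=1.0,ch=None):
    a,b,r=edge(t,p,q,half,ch=ch); P=plane('top',[a,b],z); d=P[1]-P[0]
    print(name,P[:,:2].round(4).tolist(),'deg',round(np.degrees(np.arctan2(d[1],d[0])),2),'res',round(r,2)); return P
go('blue +x',A(170,143),A(520,148),.045,ch=2);go('blue -x',A(165,405),A(430,406),.045,ch=2)
go('blue +y',A(170,143),A(165,405),.045,ch=2);go('blue -y',A(520,150),A(521,300),.045,ch=2)
go('tape o+x',A(138,132),A(538,130),0,.8,ch=0);go('tape o-x',A(142,440),A(440,440),0,.8,ch=0)
go('tape o+y',A(138,132),A(142,440),0,.8,ch=0);go('tape o-y',A(538,132),A(543,280),0,.8,ch=0)
go('tape i-x',A(155,417),A(440,417),0,.8,ch=0);go('tape i-y',A(524,155),A(526,275),0,.8,ch=0)
```

```text
blue +x [[0.608, 0.0404], [0.6074, -0.1093]] deg -90.23 res 0.01
blue -x [[0.4951, 0.0416], [0.4957, -0.0702]] deg -89.71 res 0.02
blue +y [[0.6078, 0.0405], [0.4957, 0.042]] deg 179.27 res 0.05
blue -y [[0.6062, -0.109], [0.5418, -0.1093]] deg -179.76 res 0.04
tape o+x [[0.6206, 0.054], [0.6226, -0.1234]] deg -89.34 res 0.02
tape o-x [[0.4833, 0.051], [0.4847, -0.0791]] deg -89.36 res 0.02
tape o+y [[0.6201, 0.0542], [0.4838, 0.0512]] deg -178.74 res 0.02
tape o-y [[0.6219, -0.1234], [0.5558, -0.1244]] deg -179.12 res 0.01
tape i-x [[0.4946, 0.0454], [0.4955, -0.0792]] deg -89.58 res 0.05
tape i-y [[0.6115, -0.117], [0.558, -0.1174]] deg -179.59 res 0.01
```

move_arm([
  {"xyz": [0.03,0,0],"roll": -0.008,"hand": 0.8},
  {"xyz": [0.08,0,0],"roll": -0.008,"hand": 0.8},
  {"xyz": [0.115,0,0],"roll": -0.008,"hand": 0.8},
  {"xyz": [0.129,0,0],"roll": -0.008,"hand": 0.8},
  {"xyz": [0.129,0,0.03],"roll": -0.008,"hand": 0.8},
  {"xyz": [0.129,0,0.06],"roll": -0.008,"hand": 0.8},
  {"xyz": [0.129,0,0.07],"roll": -0.008,"hand": 0.8},
  {"xyz": [0.129,0,0.07],"roll": -0.008,"hand": 0.8},
])

```text
clock: 14.2
tool_pos: [0.5519, -0.1311, 0.1078]
orientation: [0.706, 0.709, -0.001, -0.001]
force: [-0.2, -0.3, -0.3]
opening: 0.0684
```

```bash
python3 -c "
from h import *
st(); to(.552,-.130,.010,90.6)
ci=camera_info('wrist');im=grab_frame('wrist');cv2.imwrite('pics/g_raw.png',im);cv2.imwrite('pics/g_w.png',cv2.resize(im,(800,600)))
import pickle;pickle.dump(ci,open('g_ci.pkl','wb'))
"
```

```text
t 14.2 tcp [ 0.5519 -0.1311  0.1078] F [-0.2 -0.3 -0.3] open 0.0684 q [ 0.64  0.43 -0.6   1.85  0.3   0.95 -0.1 ]
shift [0.0011, 0.0004, 0.0978] roll -0.006 heading now 90.25
```

View pics/g_w.png

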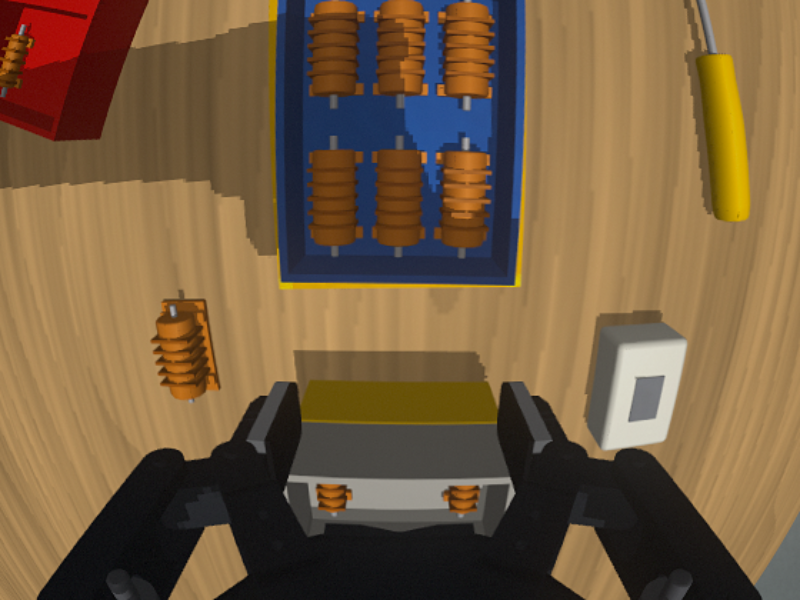

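The wrist view shows the blue tray's near wall at row ≈286, columns 280–519. It's centred on the tool, with the gap clear for the fingers. Descending.

move_arm([
  {"xyz": [0,0,0.03],"roll": -0.004,"hand": 0.8},
  {"xyz": [0,0,0.06],"roll": -0.004,"hand": 0.8},
  {"xyz": [0,0,0.085],"roll": -0.004,"hand": 0.8},
  {"xyz": [0,0,0.096],"roll": -0.004,"hand": 0.8},
  {"xyz": [0,0,0.096],"roll": -0.004,"hand": 0.8},
  {"xyz": [0,0,0.096],"roll": -0.004,"hand": 0.8},
])

```text
clock: 14.85
tool_pos: [0.5546, -0.1307, 0.0148]
orientation: [0.704, 0.711, 0.001, 0.001]
force: [0.2, -0.2, 0.6]
opening: 0.0687
```

```bash
python3 -c "
from h import *
st(); to(.552,-.120,.010,90.6)
ci=camera_info('wrist');im=grab_frame('wrist');cv2.imwrite('pics/g2_w.png',cv2.resize(im,(800,600)));cv2.imwrite('pics/g2_s.png',grab_frame('scene'))
"
```

```text
t 14.85 tcp [ 0.5546 -0.1307  0.0148] F [ 0.2 -0.2  0.6] open 0.0687 q [ 0.58  0.56 -0.54  1.91  0.4   0.78 -0.18]
shift [0.0108, -0.0025, 0.0048] roll -0.0008 heading now 90.55
```

View pics/g2_w.png

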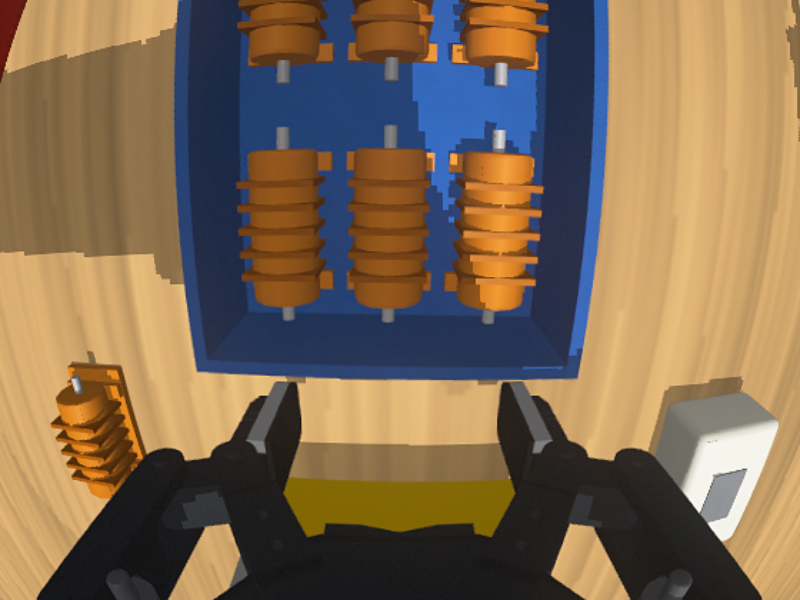

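View pics/g2_s.png

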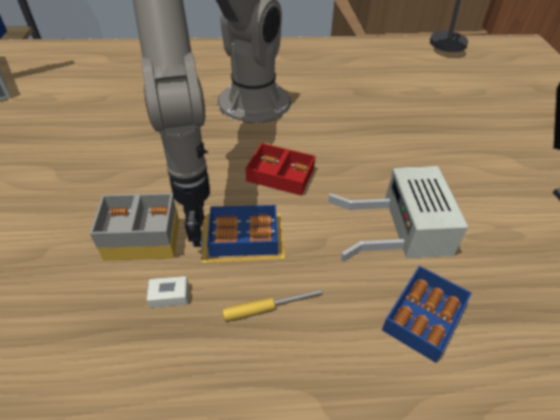

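move_arm([
  {"xyz": [0.004,-0.002,0.002],"roll": 0,"hand": 0.8},
  {"xyz": [0.008,-0.002,0.002],"roll": 0,"hand": 0.8},
  {"xyz": [0.012,-0.002,0.002],"roll": 0,"hand": 0.8},
  {"xyz": [0.017,-0.002,0.002],"roll": 0,"hand": 0.8},
  {"xyz": [0.025,-0.0025,0.002],"roll": 0,"hand": 0.8},
  {"xyz": [0.034,-0.003,0.002],"roll": 0,"hand": 0.8},
  {"xyz": [0.043,-0.0035,0.002],"roll": 0,"hand": 0.8},
  {"xyz": [0.052,-0.004,0.002],"roll": 0,"hand": 0.8},
  {"xyz": [0.061,-0.0045,0.002],"roll": 0,"hand": 0.8},
  {"xyz": [0.07,-0.005,0.002],"roll": 0,"hand": 0.8},
  {"xyz": [0.079,-0.0055,0.002],"roll": 0,"hand": 0.8},
  {"xyz": [0.088,-0.006,0.002],"roll": 0,"hand": 0.8},
  {"xyz": [0.097,-0.0065,0.002],"roll": 0,"hand": 0.8},
  {"xyz": [0.105,-0.007,0.002],"roll": 0,"hand": 0.8},
  {"xyz": [0.111,-0.0075,0.002],"roll": 0,"hand": 0.8},
  {"xyz": [0.115,-0.008,0.002],"roll": 0,"hand": 0.8},
  {"xyz": [0.117,-0.008,0.002],"roll": 0,"hand": 0.8},
  {"xyz": [0.118,-0.008,0.002],"roll": 0,"hand": 0.8},
])

```text
clock: 16.75
tool_pos: [0.5443, -0.0151, 0.0117]
orientation: [0.704, 0.71, -0.001, 0.002]
force: [-0.2, -7.2, 2.8]
opening: 0.0684
```

```bash
python3 -c "
from h import *
st(); to(.552,-.120,.010,90.6)
im=grab_frame('top');cv2.imwrite('pics/h_top.png',im)
cv2.imwrite('pics/h_crop.png',cv2.resize(im[180:280,165:295],None,fx=6,fy=6,interpolation=cv2.INTER_CUBIC))
ci=camera_info('wrist');im=grab_frame('wrist');cv2.imwrite('pics/h_raw.png',im);cv2.imwrite('pics/h_w.png',cv2.resize(im,(800,600)))
import pickle;pickle.dump(ci,open('h_ci.pkl','wb'))
"
```

```text
t 16.75 tcp [ 0.5443 -0.0151  0.0117] F [-0.2 -7.2  2.8] open 0.0684 q [ 0.39  0.53 -0.56  1.97  0.41  0.75 -0.4 ]
shift [-0.1049, 0.0068, 0.0021] roll -0.0013 heading now 90.52
```

View pics/h_crop.png

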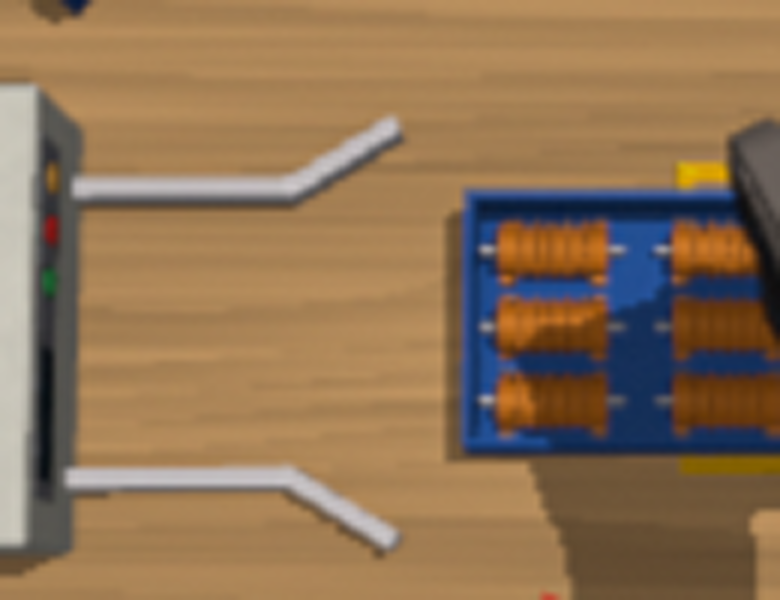

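View pics/h_w.png

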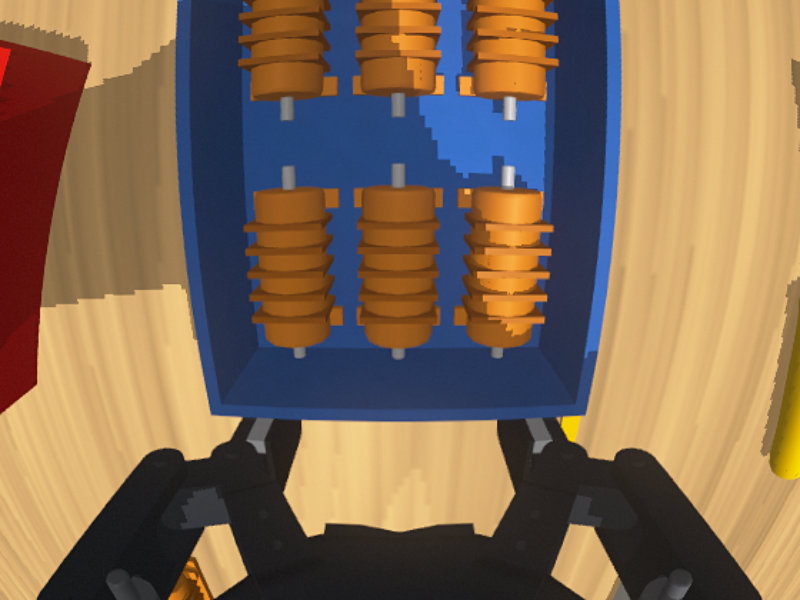

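The tray is square against both fingers, at about 7 N. The top crop puts its front edge at column ≈463 and the rails ahead at rows ≈188 and 478. Measuring the alignment.

Run:
```python
from h import *
t=cv2.imread('pics/h_top.png')
def A(x,y): return ((x+.5)/6-.5+165,(y+.5)/6-.5+180)
def go(name,p,q,z,half=1.0,ch=None):
    a,b,r=edge(t,p,q,half,ch=ch); P=plane('top',[a,b],z); d=P[1]-P[0]
    print(name,P[:,:2].round(4).tolist(),'deg',round(np.degrees(np.arctan2(d[1],d[0])),2),'res',round(r,2)); return P
go('blue +x',A(465,190),A(660,191),.045,ch=2);go('blue -x',A(465,453),A(760,453),.045,ch=2)
go('blue +y',A(463,192),A(464,450),.045,ch=2)
go('rail+ in',A(85,199),A(285,199),.025,.8);go('rail- in',A(75,468),A(285,468),.025,.8)
go('rail+ out',A(85,178),A(285,178),.025,.8);go('rail- out',A(75,488),A(285,488),.025,.8)
```

```text
blue +x [[0.5997, 0.1449], [0.6001, 0.0617]] deg -89.72 res 0.0
blue -x [[0.4866, 0.1427], [0.4879, 0.0184]] deg -89.38 res 0.01
blue +y [[0.5986, 0.1454], [0.4885, 0.1432]] deg -178.82 res 0.02
rail+ in [[0.5973, 0.3109], [0.5982, 0.2242]] deg -89.43 res 0.0
rail- in [[0.4806, 0.3106], [0.4817, 0.2209]] deg -89.28 res 0.02
rail+ out [[0.6063, 0.3112], [0.6072, 0.2245]] deg -89.43 res 0.02
rail- out [[0.4725, 0.3103], [0.4734, 0.2207]] deg -89.43 res 0.0
```

move_arm([
  {"xyz": [0.003,0,0],"roll": 0,"hand": 0.8},
  {"xyz": [0.009,-0.0005,0],"roll": 0,"hand": 0.8},
  {"xyz": [0.018,-0.001,0],"roll": 0,"hand": 0.8},
  {"xyz": [0.027,-0.0015,0],"roll": 0,"hand": 0.8},
  {"xyz": [0.036,-0.002,0],"roll": 0,"hand": 0.8},
  {"xyz": [0.045,-0.0025,0],"roll": 0,"hand": 0.8},
  {"xyz": [0.054,-0.003,0],"roll": 0,"hand": 0.8},
  {"xyz": [0.063,-0.003,0],"roll": 0,"hand": 0.8},
  {"xyz": [0.072,-0.003,0],"roll": 0,"hand": 0.8},
  {"xyz": [0.08,-0.003,0],"roll": 0,"hand": 0.8},
  {"xyz": [0.087,-0.003,0],"roll": 0,"hand": 0.8},
  {"xyz": [0.093,-0.003,0],"roll": 0,"hand": 0.8},
  {"xyz": [0.097,-0.003,0],"roll": 0,"hand": 0.8},
  {"xyz": [0.099,-0.003,0],"roll": 0,"hand": 0.8},
  {"xyz": [0.1,-0.003,0],"roll": 0,"hand": 0.8},
])

```text
clock: 18.35
tool_pos: [0.5402, 0.0837, 0.0116]
orientation: [0.704, 0.71, -0.002, 0.002]
force: [-1.1, -9.4, 3.8]
opening: 0.0681
```

```bash
python3 -c "
from h import *
st(); to(.552,-.120,.010,90.6)
im=grab_frame('top');cv2.imwrite('pics/i_top.png',im)
cv2.imwrite('pics/i_crop.png',cv2.resize(im[180:280,135:265],None,fx=6,fy=6,interpolation=cv2.INTER_CUBIC))
"
```

```text
t 18.35 tcp [0.5402 0.0837 0.0116] F [-1.1 -9.4  3.8] open 0.0681 q [ 0.21  0.54 -0.57  1.96  0.42  0.76 -0.59]
shift [-0.2038, 0.0101, 0.0029] roll -0.0019 heading now 90.49
```

View pics/i_crop.png

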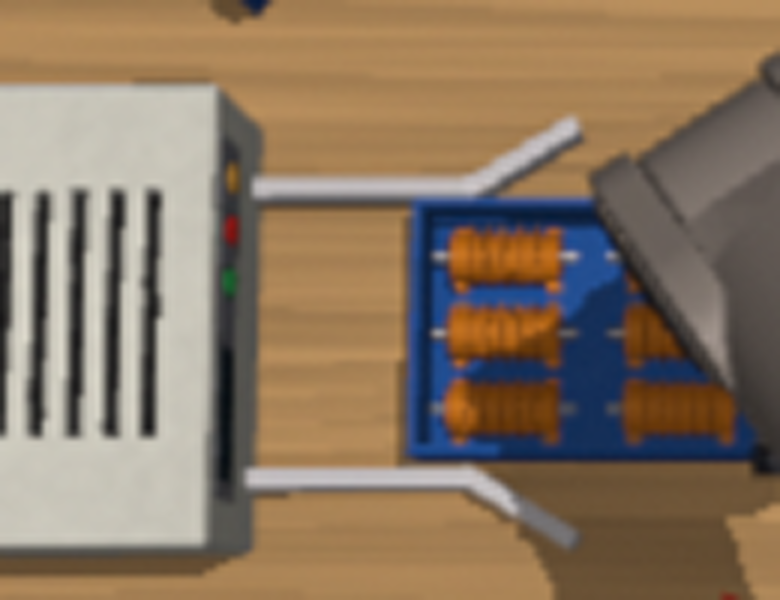

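Run:
```python
from h import *
t=cv2.imread('pics/i_top.png')
def A(x,y): return ((x+.5)/6-.5+135,(y+.5)/6-.5+180)
def go(name,p,q,z,half=1.0,ch=None):
    a,b,r=edge(t,p,q,half,ch=ch); P=plane('top',[a,b],z); d=P[1]-P[0]
    print(name,P[:,:2].round(4).tolist(),'deg',round(np.degrees(np.arctan2(d[1],d[0])),2),'res',round(r,2)); return P
go('blue +x',A(495,202),A(585,202),.045,ch=2);go('blue -x',A(410,458),A(740,458),.045,ch=2)
go('blue -x2',A(520,458),A(740,458),.045,ch=2)
go('blue +y',A(409,205),A(407,455),.045,ch=2)
```

```text
blue +x [[0.5941, 0.2088], [0.5946, 0.1704]] deg -89.19 res 0.03
blue -x [[0.4833, 0.2415], [0.4847, 0.1026]] deg -89.39 res 0.01
blue -x2 [[0.4838, 0.1953], [0.4847, 0.1026]] deg -89.46 res 0.0
blue +y [[0.592, 0.2457], [0.4854, 0.2428]] deg -178.43 res 0.02
```

move_arm([
  {"xyz": [0.003,0.0005,0],"roll": 0,"hand": 0.8},
  {"xyz": [0.008,0.0005,0],"roll": 0,"hand": 0.8},
  {"xyz": [0.015,0.001,0],"roll": 0,"hand": 0.8},
  {"xyz": [0.022,0.001,0],"roll": 0,"hand": 0.8},
  {"xyz": [0.029,0.001,0],"roll": 0,"hand": 0.8},
  {"xyz": [0.036,0.001,0],"roll": 0,"hand": 0.8},
  {"xyz": [0.043,0.001,0],"roll": 0,"hand": 0.8},
  {"xyz": [0.05,0.001,0],"roll": 0,"hand": 0.8},
  {"xyz": [0.056,0.001,0],"roll": 0,"hand": 0.8},
  {"xyz": [0.061,0.001,0],"roll": 0,"hand": 0.8},
  {"xyz": [0.064,0.001,0],"roll": 0,"hand": 0.8},
  {"xyz": [0.066,0.001,0],"roll": 0,"hand": 0.8},
])

```text
clock: 19.6
tool_pos: [0.5405, 0.1488, 0.0116]
orientation: [0.704, 0.71, -0.003, 0.002]
force: [0.4, -9.8, 6.6]
opening: 0.0685
```

```bash
python3 -c "
from h import *
st()"
```

```text
t 19.6 tcp [0.5405 0.1488 0.0116] F [ 0.4 -9.8  6.6] open 0.0685 q [ 0.1   0.56 -0.57  1.92  0.43  0.78 -0.71]
```

move_arm([
  {"xyz": [0.001,0,0],"roll": 0,"hand": 0.8},
  {"xyz": [0.002,0,0],"roll": 0,"hand": 0.8},
  {"xyz": [0.003,0,0],"roll": 0,"hand": 0.8},
  {"xyz": [0.004,0,0],"roll": 0,"hand": 0.8},
  {"xyz": [0.005,0,0],"roll": 0,"hand": 0.8},
])

```text
clock: 20.1
tool_pos: [0.5405, 0.153, 0.0115]
orientation: [0.705, 0.71, -0.003, 0.003]
force: [0.2, -10.3, 6.0]
opening: 0.0685
```

move_arm([
  {"xyz": [0.001,0,0],"roll": 0,"hand": 0.8},
  {"xyz": [0.002,0,0],"roll": 0,"hand": 0.8},
  {"xyz": [0.003,0,0],"roll": 0,"hand": 0.8},
])

```text
clock: 20.4
tool_pos: [0.5405, 0.155, 0.0116]
orientation: [0.705, 0.71, -0.004, 0.003]
force: [-0.0, -13.5, 8.7]
opening: 0.0683
```

move_arm([
  {"xyz": [0.001,0,0],"roll": 0,"hand": 0.8},
  {"xyz": [0.002,0,0],"roll": 0,"hand": 0.8},
])

```text
clock: 20.6
tool_pos: [0.5405, 0.155, 0.0116]
orientation: [0.705, 0.709, -0.005, 0.004]
force: [-0.9, -16.3, 11.2]
opening: 0.068
```

```bash
python3 -c "
from h import *
st()
im=grab_frame('scene');cv2.imwrite('pics/j_crop.png',cv2.resize(im[150:290,300:480],None,fx=4.2,fy=4.2,interpolation=cv2.INTER_CUBIC))
im=grab_frame('top');cv2.imwrite('pics/j_top.png',cv2.resize(im[180:280,115:245],None,fx=6,fy=6,interpolation=cv2.INTER_CUBIC))
st()"
```

```text
t 20.6 tcp [0.5405 0.155  0.0116] F [ -0.9 -16.3  11.2] open 0.068 q [ 0.08  0.56 -0.56  1.92  0.43  0.79 -0.72]
t 20.7 tcp [0.5405 0.1549 0.0115] F [ -0.  -15.5  10.6] open 0.0683 q [ 0.08  0.56 -0.56  1.92  0.43  0.79 -0.72]
```

View pics/j_crop.png

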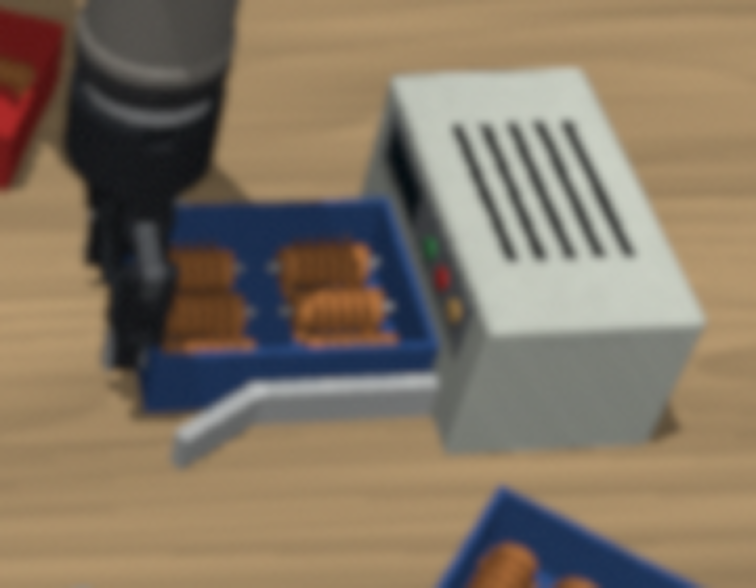

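View pics/j_top.png

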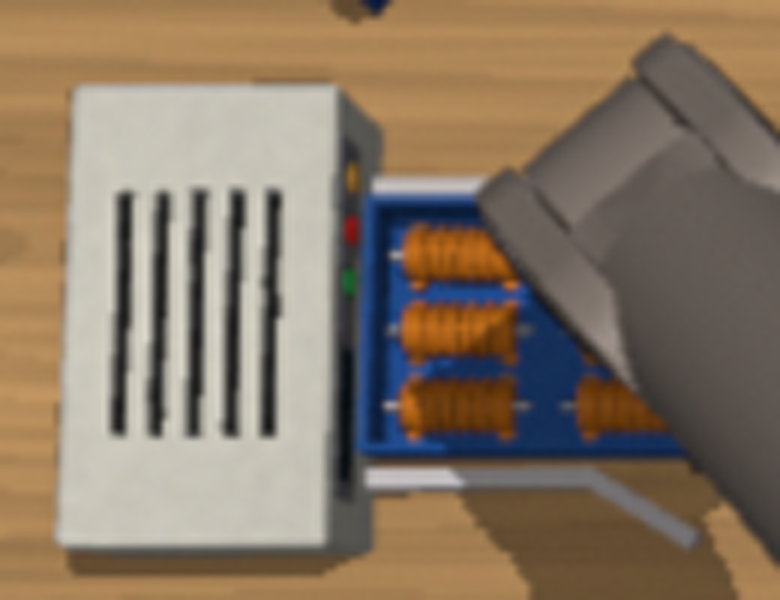

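The TCP stalled at y=0.155 while the force rose from 10 to 16 N. Both views show the tray's front wall flat against the tester. One light extra push to seat it, then back off and go up.

move_arm([
  {"xyz": [0.001,0,0],"roll": 0,"hand": 0.8},
  {"xyz": [0.002,0,0],"roll": 0,"hand": 0.8},
  {"xyz": [0.003,0,0],"roll": 0,"hand": 0.8},
  {"xyz": [0.003,0,0],"roll": 0,"hand": 0.8},
])

```text
clock: 21.1
tool_pos: [0.5404, 0.1549, 0.0115]
orientation: [0.705, 0.709, -0.007, 0.005]
force: [-1.1, -20.0, 12.3]
opening: 0.0686
```

move_arm([
  {"xyz": [-0.003,0,0],"roll": 0,"hand": 0.8},
  {"xyz": [-0.01,0,0],"roll": 0,"hand": 0.8},
  {"xyz": [-0.025,0,0],"roll": 0,"hand": 0.8},
  {"xyz": [-0.045,0,0],"roll": 0,"hand": 0.8},
  {"xyz": [-0.06,0,-0.03],"roll": 0,"hand": 0.8},
  {"xyz": [-0.1,0,-0.07],"roll": 0.15,"hand": 1},
  {"xyz": [-0.14,0,-0.11],"roll": 0.3,"hand": 1},
  {"xyz": [-0.18,0,-0.15],"roll": 0.45,"hand": 1},
  {"xyz": [-0.21,0,-0.17],"roll": 0.6,"hand": 1},
  {"xyz": [-0.24,0,-0.17],"roll": 0.75,"hand": 1},
  {"xyz": [-0.27,0,-0.17],"roll": 0.9,"hand": 1},
  {"xyz": [-0.3,0,-0.17],"roll": 1.05,"hand": 1},
  {"xyz": [-0.33,0,-0.17],"roll": 1.2,"hand": 1},
  {"xyz": [-0.36,0,-0.17],"roll": 1.35,"hand": 1},
  {"xyz": [-0.39,0.008,-0.17],"roll": 1.5,"hand": 1},
  {"xyz": [-0.415,0.008,-0.17],"roll": 1.582,"hand": 1},
  {"xyz": [-0.415,0.008,-0.17],"roll": 1.582,"hand": 1},
  {"xyz": [-0.415,0.008,-0.17],"roll": 1.582,"hand": 1},
])

```text
clock: 22.9
tool_pos: [0.552, -0.248, 0.1808]
orientation: [1.0, -0.0, -0.0, -0.001]
force: [0.1, 1.3, 0.1]
opening: 0.0855
```

```bash
python3 -c "
from h import *
st();to(.553,-.2595,.060,-.3)
im=grab_frame('top');cv2.imwrite('pics/k_top.png',im)
cv2.imwrite('pics/k_crop.png',cv2.resize(im[180:280,115:245],None,fx=6,fy=6,interpolation=cv2.INTER_CUBIC))
ci=camera_info('wrist');im=grab_frame('wrist');cv2.imwrite('pics/k_raw.png',im);cv2.imwrite('pics/k_w.png',cv2.resize(im,(800,600)))
import pickle;pickle.dump(ci,open('k_ci.pkl','wb'))
im=grab_frame('scene');cv2.imwrite('pics/k_s.png',im)
"
```

```text
t 22.9 tcp [ 0.552  -0.248   0.1808] F [0.1 1.3 0.1] open 0.0855 q [ 0.54  0.37 -0.24  1.7   0.09  1.08 -1.3 ]
shift [0.0011, 0.0117, 0.1207] roll 0.0046 heading now -0.04
```

View pics/k_crop.png

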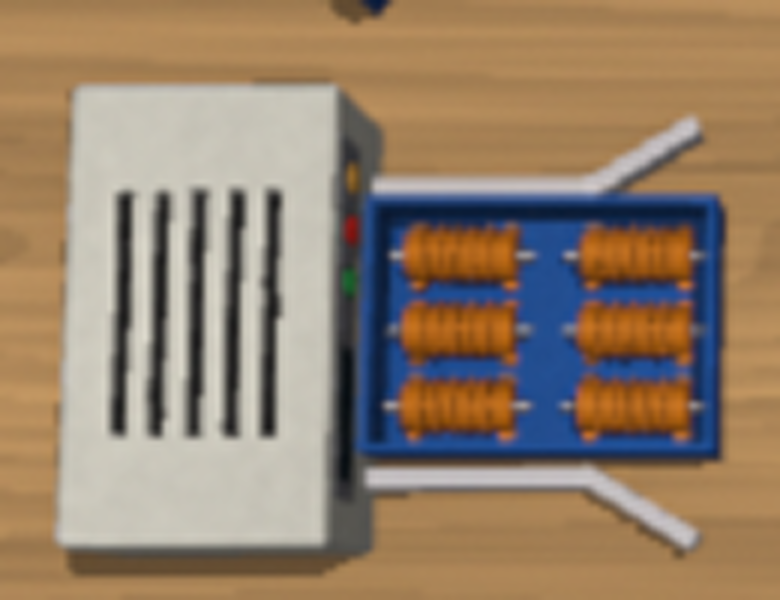

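View pics/k_w.png

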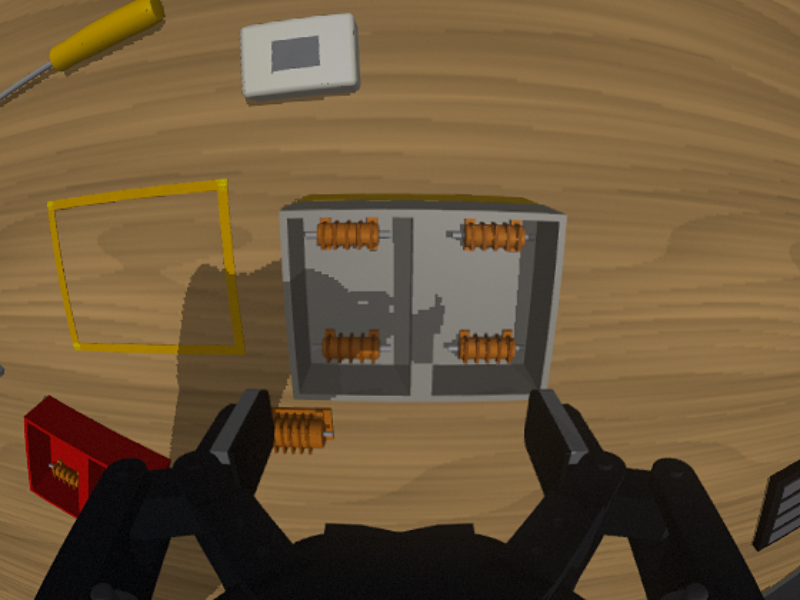

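View pics/k_s.png

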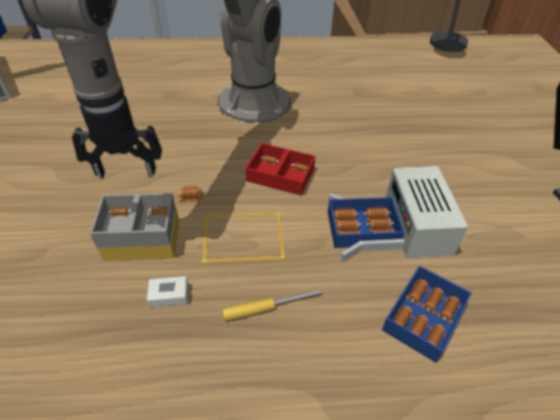

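The blue tray is home in the dock with all its sides inside the rails, and the tape is empty. Now measuring the tape, the grey tray and the blue tray's final pose in one frame.

Run:
```python
from h import *
import pickle
t=cv2.imread('pics/k_top.png')
cv2.imwrite('pics/k_crop2.png',cv2.resize(t[185:285,265:398],None,fx=6,fy=6,interpolation=cv2.INTER_CUBIC))
def A(x,y): return ((x+.5)/6-.5+115,(y+.5)/6-.5+180)
def go(name,p,q,z,half=1.0,ch=None):
    a,b,r=edge(t,p,q,half,ch=ch); P=plane('top',[a,b],z); d=P[1]-P[0]
    print(name,P[:,:2].round(4).tolist(),'deg',round(np.degrees(np.arctan2(d[1],d[0])),2),'res',round(r,2)); return P
go('blue +x',A(370,196),A(718,196),.045,ch=2);go('blue -x',A(365,455),A(715,455),.045,ch=2)
go('blue +y',A(365,200),A(361,450),.045,ch=2);go('blue -y',A(718,200),A(718,455),.045,ch=2)
# tape in wrist
ci=pickle.load(open('k_ci.pkl','rb'))
P=plane('wrist',np.array([(49,203),(226,180),(243,354),(76,349)])*.7,0,ci);print('tape outer wrist',P[:,:2].round(4).tolist(),P.mean(0).round(4))
P=plane('wrist',np.array([(281,212),(565,213.5),(548,402),(294,399)])*.7,.09,ci);print('grey wrist',P[:,:2].round(4).tolist(),P.mean(0).round(4))
```

```text
blue +x [[0.5957, 0.3133], [0.5971, 0.1649]] deg -89.44 res 0.0
blue -x [[0.4839, 0.311], [0.4853, 0.1637]] deg -89.45 res 0.0
blue +y [[0.5934, 0.3162], [0.4869, 0.312]] deg -177.78 res 0.04
blue -y [[0.5949, 0.1639], [0.4862, 0.1618]] deg -178.91 res 0.01
tape outer wrist [[0.6164, 0.0509], [0.6199, -0.1234], [0.4835, -0.1239], [0.4815, 0.0493]] [ 0.5503 -0.0368  0.    ]
grey wrist [[0.606, -0.1874], [0.6065, -0.3352], [0.4938, -0.3381], [0.497, -0.1863]] [ 0.5508 -0.2618  0.09  ]
```

View pics/k_crop2.png

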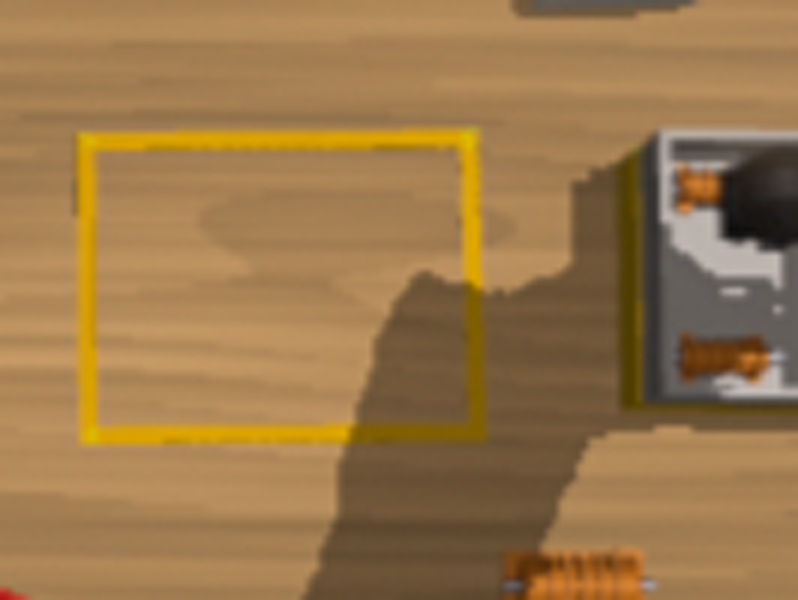

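move_arm([
  {"xyz": [0.001,0.006,0.02],"roll": 0.004,"hand": 1},
  {"xyz": [0.001,0.0115,0.05],"roll": 0.004,"hand": 1},
  {"xyz": [0.001,0.0115,0.075],"roll": 0.004,"hand": 1},
  {"xyz": [0.001,0.0115,0.08],"roll": 0.004,"hand": 1},
  {"xyz": [0.001,0.0115,0.08],"roll": 0.004,"hand": 1},
  {"xyz": [0.001,0.0115,0.08],"roll": 0.004,"hand": 1},
])

```text
clock: 23.65
tool_pos: [0.5545, -0.2596, 0.1028]
orientation: [1.0, -0.002, 0.001, 0.0]
force: [0.2, 0.3, -0.4]
opening: 0.0856
```

```bash
python3 -c "
from h import *
st();to(.553,-.2595,.0597,-.3)"
```

```text
t 23.65 tcp [ 0.5545 -0.2596  0.1028] F [ 0.2  0.3 -0.4] open 0.0856 q [ 0.54  0.46 -0.22  1.76  0.12  0.94 -1.31]
shift [-0.0016, -0.0001, 0.0431] roll 0.0013 heading now -0.23
```

move_arm([
  {"xyz": [-0.001,0,0.02],"roll": 0.001,"hand": 1},
  {"xyz": [-0.001,0,0.036],"roll": 0.001,"hand": 1},
  {"xyz": [-0.001,0,0.043],"roll": 0.001,"hand": 1},
  {"xyz": [-0.001,0,0.043],"roll": 0.001,"hand": 1},
  {"xyz": [-0.001,0,0.043],"roll": 0.001,"hand": 0.5},
  {"xyz": [-0.001,0,0.043],"roll": 0.001,"hand": 0},
  {"xyz": [-0.001,0,0.043],"roll": 0.001,"hand": 0},
  {"xyz": [-0.001,0,0.043],"roll": 0.001,"hand": 0},
  {"xyz": [-0.001,0,0.043],"roll": 0.001,"hand": 0},
  {"xyz": [-0.001,0,0.043],"roll": 0.001,"hand": 0},
  {"xyz": [-0.001,0,0.043],"roll": 0.001,"hand": 0},
  {"xyz": [-0.001,0,0.043],"roll": 0.001,"hand": 0},
], grip_force=60)

```text
clock: 24.85
tool_pos: [0.5526, -0.2599, 0.0587]
orientation: [1.0, -0.003, 0.0, 0.0]
force: [-0.7, 0.2, 3.9]
opening: 0.0111
```

```bash
python3 -c "
from h import *
st();to(.5528,-.0353,.0597,.65)"
```

```text
t 24.85 tcp [ 0.5526 -0.2599  0.0587] F [-0.7  0.2  3.9] open 0.0111 q [ 0.53  0.51 -0.21  1.79  0.14  0.85 -1.32]
shift [-0.0012, -0.2246, -0.001] roll -0.0174 heading now -0.35
```

move_arm([
  {"xyz": [0,0,-0.006],"roll": 0,"hand": 0},
  {"xyz": [0,0,-0.018],"roll": 0,"hand": 0},
  {"xyz": [0,0,-0.032],"roll": 0,"hand": 0},
  {"xyz": [0,0,-0.04],"roll": 0,"hand": 0},
  {"xyz": [0,-0.005,-0.04],"roll": 0,"hand": 0},
  {"xyz": [0,-0.018,-0.04],"roll": -0.005,"hand": 0},
  {"xyz": [0,-0.04,-0.04],"roll": -0.01,"hand": 0},
  {"xyz": [0,-0.068,-0.04],"roll": -0.017,"hand": 0},
  {"xyz": [0,-0.098,-0.04],"roll": -0.017,"hand": 0},
  {"xyz": [-0.001,-0.128,-0.04],"roll": -0.017,"hand": 0},
  {"xyz": [-0.001,-0.158,-0.04],"roll": -0.017,"hand": 0},
  {"xyz": [-0.001,-0.186,-0.035],"roll": -0.017,"hand": 0},
  {"xyz": [-0.001,-0.208,-0.025],"roll": -0.017,"hand": 0},
  {"xyz": [-0.001,-0.22,-0.01],"roll": -0.017,"hand": 0},
  {"xyz": [-0.001,-0.2245,0.007],"roll": -0.017,"hand": 0},
  {"xyz": [-0.001,-0.2245,0.02],"roll": -0.017,"hand": 0},
  {"xyz": [-0.001,-0.2245,0.028],"roll": -0.017,"hand": 0},
  {"xyz": [-0.001,-0.2245,0.03],"roll": -0.017,"hand": 0},
  {"xyz": [-0.001,-0.2245,0.03],"roll": -0.017,"hand": 0},
])

```text
clock: 26.75
tool_pos: [0.5526, -0.0359, 0.0282]
orientation: [1.0, 0.005, -0.0, 0.0]
force: [-0.6, -0.2, -1.8]
opening: 0.0111
```

```bash
python3 -c "
from h import *
st();to(.5528,-.0353,.0145,.65)
ci=camera_info('wrist');im=grab_frame('wrist');cv2.imwrite('pics/l_w.png',cv2.resize(im,(800,600)))"
```

```text
t 26.75 tcp [ 0.5526 -0.0359  0.0282] F [-0.6 -0.2 -1.8] open 0.0111 q [ 0.21  0.48 -0.27  1.94  0.19  0.74 -1.74]
shift [0.0002, -0.0006, 0.0137] roll -0.0013 heading now 0.58
```

View pics/l_w.png

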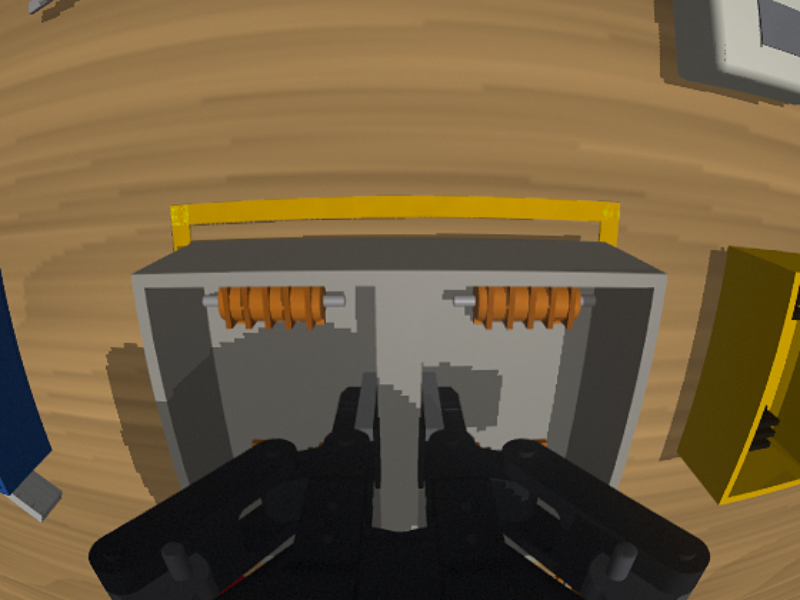

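move_arm([
  {"xyz": [0,-0.0005,0.006],"roll": -0.001,"hand": 0},
  {"xyz": [0,-0.0005,0.011],"roll": -0.001,"hand": 0},
  {"xyz": [0,-0.0005,0.014],"roll": -0.001,"hand": 0},
  {"xyz": [0,-0.0005,0.015],"roll": -0.001,"hand": 0},
  {"xyz": [0,-0.0005,0.015],"roll": -0.001,"hand": 0},
])

```text
clock: 27.3
tool_pos: [0.5525, -0.0351, 0.0137]
orientation: [1.0, 0.006, -0.0, 0.0]
force: [-2.4, -0.1, 2.8]
opening: 0.0106
```

move_arm([
  {"xyz": [0,0,0],"roll": 0,"hand": 0.3},
  {"xyz": [0,0,0],"roll": 0,"hand": 0.8},
  {"xyz": [0,0,0],"roll": 0,"hand": 0.8},
  {"xyz": [0,0,0],"roll": 0,"hand": 0.8},
  {"xyz": [0,0,-0.02],"roll": 0,"hand": 0.8},
  {"xyz": [0,0,-0.05],"roll": 0,"hand": 1},
  {"xyz": [0,0,-0.09],"roll": 0,"hand": 1},
  {"xyz": [0,0.02,-0.12],"roll": 0.005,"hand": 1},
  {"xyz": [0,0.06,-0.12],"roll": 0.01,"hand": 1},
  {"xyz": [0,0.1,-0.12],"roll": 0.017,"hand": 1},
  {"xyz": [0,0.14,-0.12],"roll": 0.017,"hand": 1},
  {"xyz": [0.001,0.18,-0.12],"roll": 0.017,"hand": 1},
  {"xyz": [0.002,0.21,-0.11],"roll": 0.017,"hand": 1},
  {"xyz": [0.003,0.223,-0.1],"roll": 0.017,"hand": 1},
  {"xyz": [0.003,0.223,-0.1],"roll": 0.017,"hand": 1},
  {"xyz": [0.003,0.223,-0.1],"roll": 0.017,"hand": 1},
])

```text
clock: 28.9
tool_pos: [0.5583, -0.2555, 0.1127]
orientation: [1.0, -0.002, -0.0, -0.001]
force: [1.0, 0.3, -0.0]
opening: 0.0856
```

```bash
python3 -c "
from h import *
st();to(.553,-.258,.0142,-.35)
im=grab_frame('top');cv2.imwrite('pics/m_top.png',im)
cv2.imwrite('pics/m_crop.png',cv2.resize(im[185:285,265:398],None,fx=6,fy=6,interpolation=cv2.INTER_CUBIC))
ci=camera_info('wrist');im=grab_frame('wrist');cv2.imwrite('pics/m_raw.png',im);cv2.imwrite('pics/m_w.png',cv2.resize(im,(800,600)))
import pickle;pickle.dump(ci,open('m_ci.pkl','wb'))
print((proj('wrist',[[.553+a,-.258+b,.045] for a,b in((.055,.075),(.055,-.075),(-.055,-.075),(-.055,.075),(0.05,.006),(0.05,-.006))],ci)*800/560).round(0).tolist())
"
```

```text
t 28.9 tcp [ 0.5583 -0.2555  0.1127] F [ 1.   0.3 -0. ] open 0.0856 q [ 0.52  0.45 -0.21  1.74  0.11  0.96 -1.31]
shift [-0.0052, 0.0027, 0.0985] roll 0.0028 heading now -0.19
[[245.0, 229.0], [560.0, 229.0], [537.0, 427.0], [268.0, 427.0], [390.0, 237.0], [416.0, 237.0]]
```

View pics/m_crop.png

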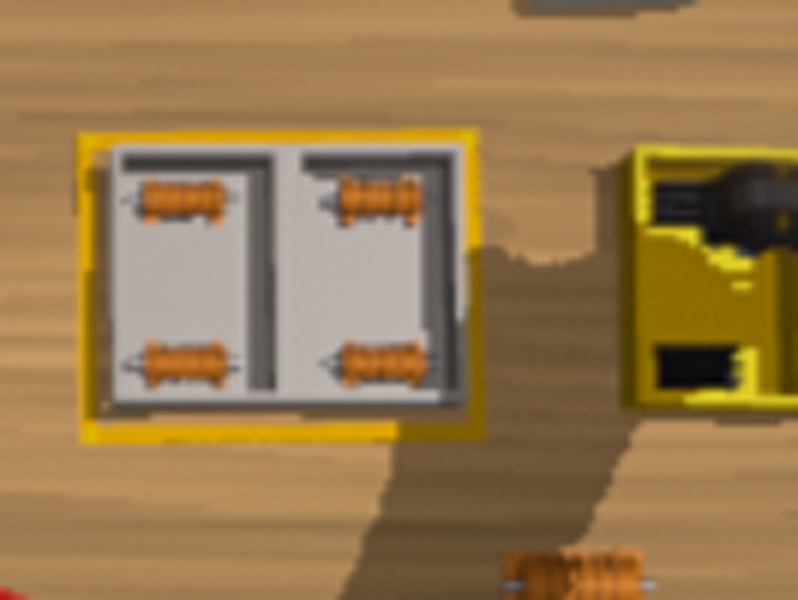

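View pics/m_w.png

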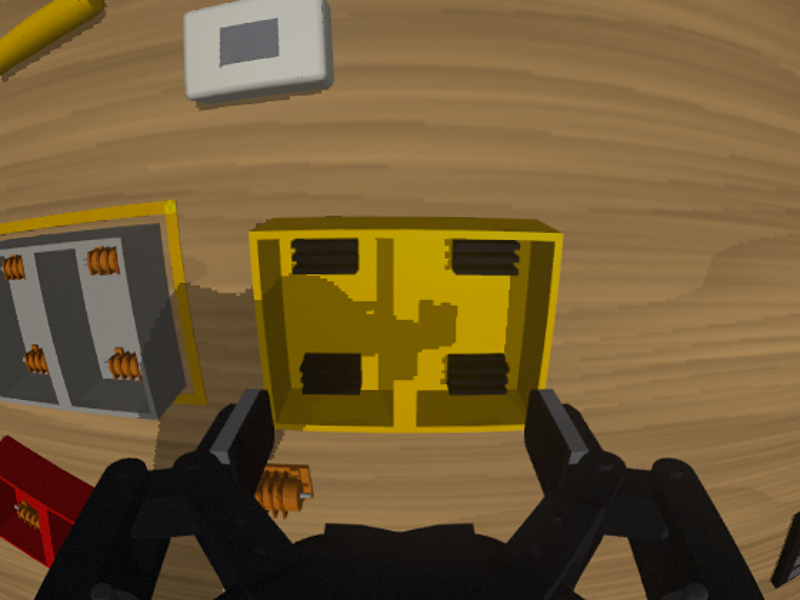

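The grey tray stands inside the outline (top crop, rim corners ≈(112,148), (465,148), (466,404) and (112,404)). The yellow is where it was set down. Measuring grey against tape.

Run:
```python
from h import *
t=cv2.imread('pics/m_top.png')
def A(x,y): return ((x+.5)/6-.5+265,(y+.5)/6-.5+185)
def go(name,p,q,z,half=.9,ch=None):
    a,b,r=edge(t,p,q,half,ch=ch); P=plane('top',[a,b],z); d=P[1]-P[0]
    print(name,P[:,:2].round(4).tolist(),'deg',round(np.degrees(np.arctan2(d[1],d[0])),2),'res',round(r,2)); return P
go('grey +x',A(112,147),A(463,146),.045,.7,0);go('grey -x',A(113,404),A(465,404),.045,.7,0)
go('grey +y',A(112,148),A(113,402),.045);go('grey -y',A(464,150),A(466,240),.045,.7,0)
go('tape +x',A(78,132),A(478,130),0,.8,0);go('tape -x',A(82,441),A(390,441),0,.8,0)
go('tape +y',A(78,132),A(82,441),0,.8,0);go('tape -y',A(479,132),A(483,240),0,.8,0)
```

```text
grey +x [[0.6065, 0.0395], [0.6083, -0.1106]] deg -89.29 res 0.0
grey -x [[0.4963, 0.0382], [0.4977, -0.1104]] deg -89.45 res 0.0
grey +y [[0.6057, 0.0395], [0.497, 0.0382]] deg -179.3 res 0.01
grey -y [[0.6063, -0.111], [0.5675, -0.1115]] deg -179.38 res 0.0
tape +x [[0.6202, 0.054], [0.6228, -0.1234]] deg -89.16 res 0.0
tape -x [[0.483, 0.051], [0.4845, -0.0835]] deg -89.36 res 0.01
tape +y [[0.6201, 0.0542], [0.4834, 0.0512]] deg -178.76 res 0.02
tape -y [[0.6219, -0.1237], [0.5736, -0.1246]] deg -178.88 res 0.01
```

The grey is centred in the tape to about 0.5 mm, with yaw matching to within ~0.3°. Now the yellow.

move_arm([
  {"xyz": [-0.004,0.0025,0.02],"roll": 0.002,"hand": 1},
  {"xyz": [-0.005,0.0025,0.04],"roll": 0.002,"hand": 1},
  {"xyz": [-0.005,0.0025,0.05],"roll": 0.002,"hand": 1},
  {"xyz": [-0.005,0.0025,0.05],"roll": 0.002,"hand": 1},
  {"xyz": [-0.005,0.0025,0.05],"roll": 0.002,"hand": 1},
])

```text
clock: 29.5
tool_pos: [0.5541, -0.2597, 0.064]
orientation: [1.0, -0.003, 0.001, 0.0]
force: [0.1, 0.4, 0.5]
opening: 0.0853
```

```bash
python3 -c "
from h import *
st();to(.553,-.258,.0142,-.35)"
```

```text
t 29.5 tcp [ 0.5541 -0.2597  0.064 ] F [0.1 0.4 0.5] open 0.0853 q [ 0.52  0.51 -0.2   1.78  0.13  0.86 -1.32]
shift [-0.0012, -0.0017, 0.0498] roll 0.0002 heading now -0.34
```

move_arm([
  {"xyz": [-0.001,-0.0015,0.02],"roll": 0,"hand": 1},
  {"xyz": [-0.001,-0.0015,0.04],"roll": 0,"hand": 1},
  {"xyz": [-0.001,-0.0015,0.049],"roll": 0,"hand": 1},
  {"xyz": [-0.001,-0.0015,0.049],"roll": 0,"hand": 1},
  {"xyz": [-0.001,-0.0015,0.049],"roll": 0,"hand": 0.5},
  {"xyz": [-0.001,-0.0015,0.049],"roll": 0,"hand": 0},
  {"xyz": [-0.001,-0.0015,0.049],"roll": 0,"hand": 0},
  {"xyz": [-0.001,-0.0015,0.049],"roll": 0,"hand": 0},
  {"xyz": [-0.001,-0.0015,0.049],"roll": 0,"hand": 0},
  {"xyz": [-0.001,-0.0015,0.049],"roll": 0,"hand": 0},
  {"xyz": [-0.001,-0.0015,0.049],"roll": 0,"hand": 0},
  {"xyz": [-0.001,-0.0015,0.049],"roll": 0,"hand": 0},
], grip_force=60)

```text
clock: 30.7
tool_pos: [0.5527, -0.259, 0.0148]
orientation: [1.0, -0.004, 0.0, 0.0]
force: [-0.9, 0.7, 4.9]
opening: 0.0108
```

```bash
python3 -c "
from h import *
st();to(.5526,-.0353,.075,.65)"
```

```text
t 30.7 tcp [ 0.5527 -0.259   0.0148] F [-0.9  0.7  4.9] open 0.0108 q [ 0.51  0.57 -0.19  1.81  0.15  0.77 -1.33]
shift [-0.0016, -0.2236, -0.0602] roll -0.0186 heading now -0.41
```

move_arm([
  {"xyz": [0,0,-0.006],"roll": 0,"hand": 0},
  {"xyz": [0,0,-0.02],"roll": 0,"hand": 0},
  {"xyz": [0,0,-0.045],"roll": 0,"hand": 0},
  {"xyz": [0,0,-0.07],"roll": 0,"hand": 0},
  {"xyz": [0,-0.004,-0.088],"roll": 0,"hand": 0},
  {"xyz": [0,-0.016,-0.095],"roll": -0.005,"hand": 0},
  {"xyz": [0,-0.038,-0.095],"roll": -0.01,"hand": 0},
  {"xyz": [0,-0.066,-0.095],"roll": -0.018,"hand": 0},
  {"xyz": [-0.001,-0.096,-0.095],"roll": -0.018,"hand": 0},
  {"xyz": [-0.0015,-0.126,-0.095],"roll": -0.018,"hand": 0},
  {"xyz": [-0.0015,-0.156,-0.095],"roll": -0.018,"hand": 0},
  {"xyz": [-0.0015,-0.184,-0.095],"roll": -0.018,"hand": 0},
  {"xyz": [-0.0015,-0.206,-0.092],"roll": -0.018,"hand": 0},
  {"xyz": [-0.0015,-0.219,-0.085],"roll": -0.018,"hand": 0},
  {"xyz": [-0.0015,-0.2235,-0.075],"roll": -0.018,"hand": 0},
  {"xyz": [-0.0015,-0.2235,-0.065],"roll": -0.018,"hand": 0},
  {"xyz": [-0.0015,-0.2235,-0.059],"roll": -0.018,"hand": 0},
  {"xyz": [-0.0015,-0.2235,-0.058],"roll": -0.018,"hand": 0},
  {"xyz": [-0.0015,-0.2235,-0.058],"roll": -0.018,"hand": 0},
  {"xyz": [-0.0015,-0.2235,-0.058],"roll": -0.018,"hand": 0},
])

```text
clock: 32.7
tool_pos: [0.5528, -0.0361, 0.0726]
orientation: [1.0, 0.005, 0.0, 0.0]
force: [0.1, 0.7, -2.9]
opening: 0.0109
```

```bash
python3 -c "
from h import *
st();to(.5525,-.0353,.0602,.65)
im=grab_frame('scene');cv2.imwrite('pics/n_s.png',cv2.resize(im[150:280,180:320],None,fx=5,fy=4.5,interpolation=cv2.INTER_CUBIC))"
```

```text
t 32.7 tcp [ 0.5528 -0.0361  0.0726] F [ 0.1  0.7 -2.9] open 0.0109 q [ 0.22  0.41 -0.28  1.92  0.15  0.83 -1.71]
shift [-0.0003, -0.0008, 0.0124] roll -0.0017 heading now 0.55
```

View pics/n_s.png

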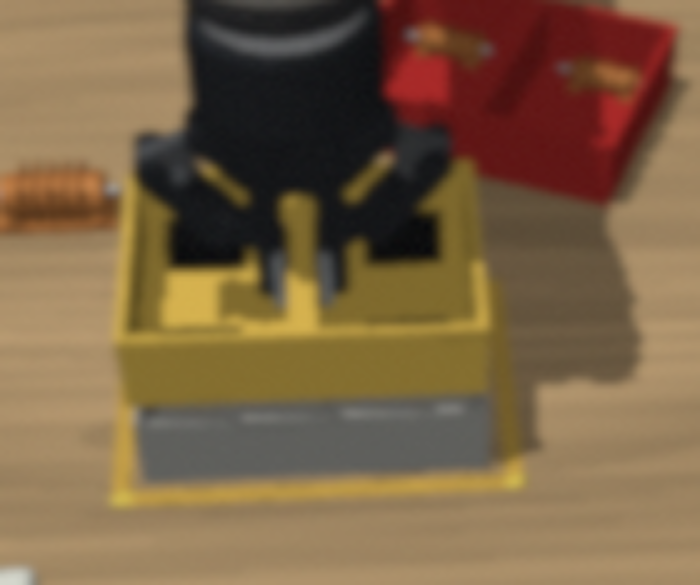

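The yellow is level, just above the grey (scene crop: yellow columns 118–490 over grey 140–490). Lowering.

move_arm([
  {"xyz": [0,-0.0004,0.005],"roll": -0.001,"hand": 0},
  {"xyz": [0,-0.0004,0.009],"roll": -0.001,"hand": 0},
  {"xyz": [0,-0.0004,0.0115],"roll": -0.001,"hand": 0},
  {"xyz": [0,-0.0004,0.013],"roll": -0.001,"hand": 0},
  {"xyz": [0,-0.0004,0.0135],"roll": -0.001,"hand": 0},
  {"xyz": [0,-0.0004,0.0135],"roll": -0.001,"hand": 0},
])

```text
clock: 33.35
tool_pos: [0.552, -0.035, 0.0598]
orientation: [1.0, 0.006, -0.001, 0.0]
force: [-4.8, -0.5, 7.5]
opening: 0.0112
```

move_arm([
  {"xyz": [0,0,-0.0005],"roll": 0,"hand": 0.3},
  {"xyz": [0,0,-0.0005],"roll": 0,"hand": 0.8},
  {"xyz": [0,0,-0.0005],"roll": 0,"hand": 0.8},
  {"xyz": [0,0,-0.0005],"roll": 0,"hand": 0.8},
  {"xyz": [0,0,-0.02],"roll": 0,"hand": 0.8},
  {"xyz": [0,0,-0.05],"roll": 0,"hand": 0.8},
  {"xyz": [0,0,-0.09],"roll": 0,"hand": 1},
  {"xyz": [0,0.03,-0.12],"roll": 0,"hand": 1},
  {"xyz": [0,0.07,-0.14],"roll": 0,"hand": 1},
  {"xyz": [0,0.11,-0.14],"roll": 0,"hand": 1},
  {"xyz": [0,0.15,-0.14],"roll": 0,"hand": 1},
  {"xyz": [0,0.19,-0.14],"roll": 0,"hand": 1},
  {"xyz": [0,0.22,-0.14],"roll": 0,"hand": 1},
  {"xyz": [0,0.22,-0.14],"roll": 0,"hand": 1},
  {"xyz": [0,0.22,-0.14],"roll": 0,"hand": 1},
])

```text
clock: 34.85
tool_pos: [0.5547, -0.2554, 0.1984]
orientation: [1.0, 0.005, -0.0, -0.0]
force: [0.2, 1.9, -0.2]
opening: 0.0854
```

Run:
```python
from h import *
st()
t=grab_frame('top');cv2.imwrite('pics/o_top.png',t)
cv2.imwrite('pics/o_crop.png',cv2.resize(t[190:275,265:365],None,fx=6,fy=6,interpolation=cv2.INTER_CUBIC))
s=grab_frame('scene');cv2.imwrite('pics/o_s.png',s)
cv2.imwrite('pics/o_sc.png',cv2.resize(s[150:280,180:320],None,fx=4.5,fy=4.5,interpolation=cv2.INTER_CUBIC))
```

```text
t 34.85 tcp [ 0.5547 -0.2554  0.1984] F [ 0.2  1.9 -0.2] open 0.0854 q [ 0.52  0.36 -0.2   1.67  0.08  1.12 -1.26]
```

View pics/o_crop.png

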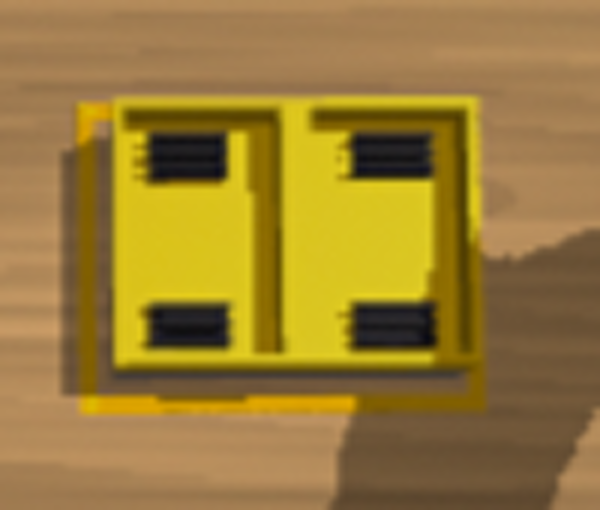

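View pics/o_sc.png

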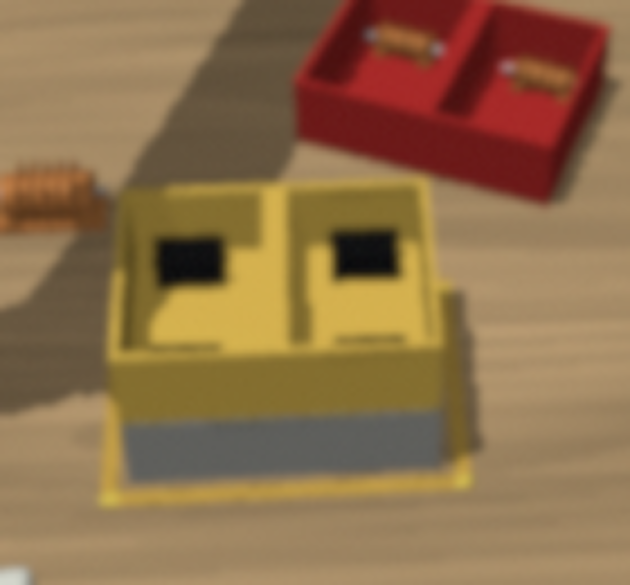

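View pics/o_s.png

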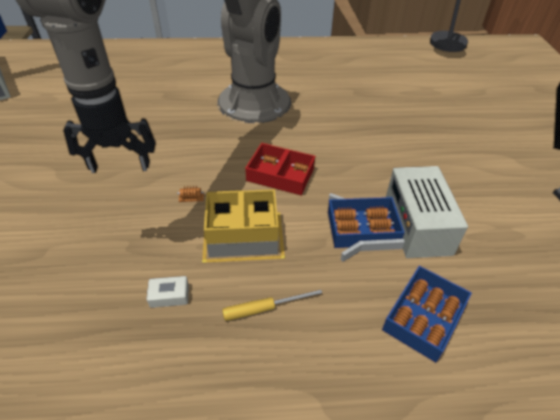

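Run:
```python
from h import *
t=cv2.imread('pics/o_top.png')
def A(x,y): return ((x+.5)/6-.5+265,(y+.5)/6-.5+190)
def go(name,p,q,z,half=.9,ch=None,n='top',im=t):
    a,b,r=edge(im,p,q,half,ch=ch); P=plane(n,[a,b],z); d=P[1]-P[0]
    print(name,P[:,:2].round(4).tolist(),'deg',round(np.degrees(np.arctan2(d[1],d[0])),2),'res',round(r,2)); return P
go('yel +x',A(114,97),A(480,97),.09);go('yel -x',A(113,367),A(470,367),.09)
go('yel +y',A(114,98),A(113,365),.09);go('yel -y',A(480,98),A(477,225),.09)
s=cv2.imread('pics/o_s.png')
def B(x,y): return ((x+.5)/4.5-.5+180,(y+.5)/4.5-.5+150)
c=s[215:262,196:290]; cv2.imwrite('pics/o_z.png',cv2.resize(c,None,fx=8,fy=8,interpolation=cv2.INTER_NEAREST))
print(proj('scene',[[.607,.0395,.045],[.607,-.111,.045],[.607,.0395,.09],[.607,-.111,.09],[.607,.0395,0],[.607,-.111,0]]).round(1).tolist())
```

```text
yel +x [[0.6075, 0.0394], [0.609, -0.1116]] deg -89.42 res 0.0
yel -x [[0.4958, 0.0389], [0.4972, -0.1064]] deg -89.46 res 0.0
yel +y [[0.6066, 0.0395], [0.4964, 0.0387]] deg -179.58 res 0.02
yel -y [[0.6081, -0.1113], [0.5552, -0.1106]] deg 179.22 res 0.03
[[277.8, 241.4], [205.9, 244.1], [278.0, 227.4], [203.4, 230.0], [277.6, 254.5], [208.2, 257.2]]
```

View pics/o_z.png

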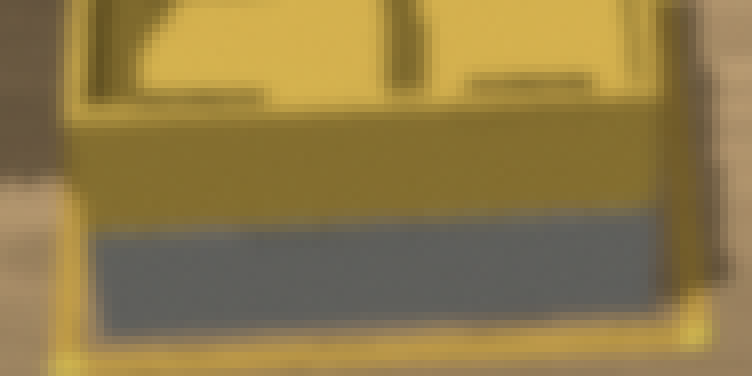

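By the top view, the yellow sits at (0.5524, −0.0360) over the grey at (0.5522, −0.0363). The scene zoom shows flush edges. One closer wrist look at the blue tray's front, to check for a gap.

move_arm([
  {"xyz": [0,-0.03,-0.03],"roll": 0,"hand": 1},
  {"xyz": [-0.05,-0.53,-0.06],"roll": 0,"hand": 1},
  {"xyz": [-0.05,-0.53,-0.06],"roll": 0,"hand": 1},
  {"xyz": [-0.05,-0.53,-0.06],"roll": 0,"hand": 1},
  {"xyz": [-0.05,-0.53,-0.06],"roll": 0,"hand": 1},
  {"xyz": [-0.05,-0.53,-0.06],"roll": 0,"hand": 1},
  {"xyz": [-0.05,-0.53,-0.06],"roll": 0,"hand": 1},
  {"xyz": [-0.05,-0.53,-0.06],"roll": 0,"hand": 1},
  {"xyz": [-0.05,-0.53,-0.06],"roll": 0,"hand": 1},
  {"xyz": [-0.05,-0.53,-0.06],"roll": 0,"hand": 1},
  {"xyz": [-0.05,-0.53,-0.06],"roll": 0,"hand": 1},
  {"xyz": [-0.05,-0.53,-0.06],"roll": 0,"hand": 1},
  {"xyz": [-0.05,-0.53,-0.06],"roll": 0,"hand": 1},
  {"xyz": [-0.05,-0.53,-0.06],"roll": 0,"hand": 1},
  {"xyz": [-0.05,-0.53,-0.06],"roll": 0,"hand": 1},
  {"xyz": [-0.05,-0.53,-0.06],"roll": 0,"hand": 1},
])

```text
clock: 36.55
tool_pos: [0.4992, 0.2728, 0.2587]
orientation: [1.0, 0.005, 0.0, 0.0]
force: [-0.0, 0.4, -0.1]
opening: 0.0857
```

Run:
```python
from h import *
st()
ci=camera_info('wrist');im=grab_frame('wrist');cv2.imwrite('pics/p_w.png',cv2.resize(im,(800,600),interpolation=cv2.INTER_CUBIC))
```

```text
t 36.55 tcp [0.4992 0.2728 0.2587] F [-0.   0.4 -0.1] open 0.0857 q [-0.15  0.26 -0.52  1.69  0.14  1.23 -2.26]
```

View pics/p_w.png

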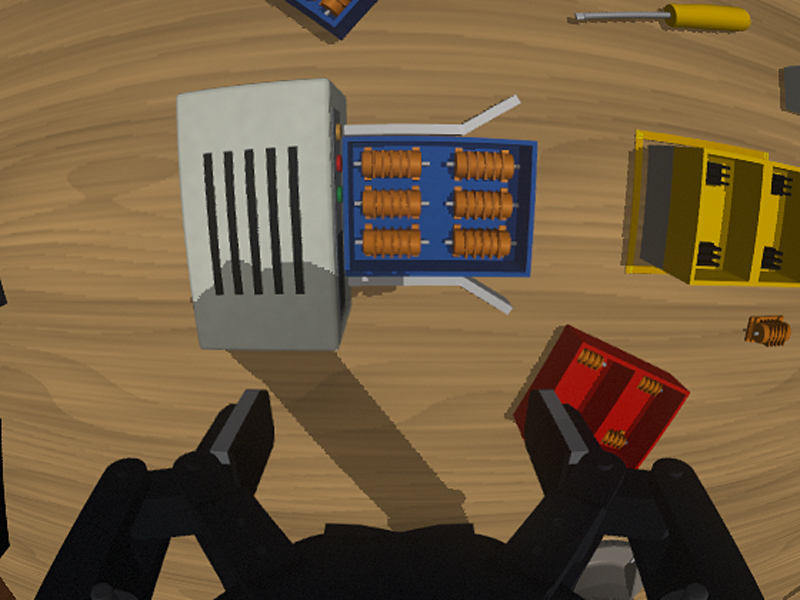

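The wrist view shows the blue tray's front wall touching the tester face (column ≈344, rows 138–276), with no bench visible between them and the tray square between the rails. The bystanders haven't moved and the gripper is open and clear. Handing in.

```bash
python3 -c "
from h import *
st();print(sign_off())"
```

```text
t 36.6 tcp [0.4991 0.273  0.2587] F [0.3 0.1 0.4] open 0.0851 q [-0.15  0.26 -0.52  1.69  0.14  1.23 -2.26]
the job is handed in; nothing more can be done
None
```

The job is done and handed in at 36.6 s of the 72 s allowed; `sign_off` gives no verdict.

I set the yellow tray and then the grey one aside, one on the other. I then pushed the blue tray along the bench into the dock with both fingers on its -y wall, and restacked grey then yellow inside the tape. The gripper is open and clear of everything.

**Last checks:**
- **Blue tray:** it stopped moving at TCP y = 0.155 m, where I expected home, while the push rose from about 10 N to 20 N. The wrist view shows no gap to the tester, and its sides lie at the same angle as the rails.
- **Grey tray:** it is centred in the tape to about 0.5 mm, with yaw matching to about 0.3°.
- **Yellow tray:** it sits within about 0.5 mm of the grey, and the sides look flush in the scene view.
- **Bystanders:** the screwdriver, adapter, resistor, red tray and second blue tray look unmoved in the last pictures.

**Disagreements:**
- The wrist camera read about 2 mm off the tool position, so I used the top camera for placing.
- The top-view edge fit of the blue tray's front gave about 2° of yaw, where its side edges gave 0.55°. I put that down to the dark tester face behind it. I went by the side edges, the stall and the wrist view.

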